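# Turn over the accessory cases and load the spring-lift well

### The arm

A 6-joint arm with a two-finger parallel gripper is mounted at the origin on the work surface. World frame = base frame: x ahead of the robot, y to its left, z up, the work surface at z = 0. Lengths are in m, angles in rad, forces in N, time in s.
With the tool pointing down it reaches from about 0.3 to 0.875 m from the base axis. Payload 6.4 kg.
Tool frame: the origin (TCP) lies midway between the tips of the shut fingers; the grasp point (between the pads) lies 19 mm behind it; z points along the fingers, y is the line along which they close (so a half turn about z gives the same grasp; the last joint's range is limited). The gripper opens to 88 mm and grips with 3 to 60 N. Pads are 18 mm wide; open, the fingers measure 123 mm over their backs; the gripper's body (75 mm by 187 mm) begins 45 mm behind the grasp point.
Start: joints at [-1.394, 0.181, 1.607, -0, 1.354, -0.206], TCP at [0.215, -0.533, 0.239] pointing down, gripper open.
Joint ranges: [-2.99, 2.99], [-0.89, 2.07], [0.3, 2.58], [-1.14, 4.28], [0, 2.63], [-3.12, 3.12]. Speed limits (rad/s): [2.57, 2.57, 3.01, 3.14, 3.14, 3.14].

### API

Orientations are given as [roll, pitch, yaw] about the fixed x, y, z axes, in that order (R = Rz(yaw) Ry(pitch) Rx(roll)).
In Python, from plant import monitor, vision, arm gives the robot as it stands. The module is installed in compiled form; this text tells all that it offers.
- The arm moves only by the tool apply_moves, never from a script. Its argument "motion" is one flat list of numbers, 5 for each row, row after row: the shift along the tool's x, y, z in units of 0.3 m (1.0 is 0.3 m), then the turn about the tool's z in units of 180 degrees (1.0 is 180 degrees), then the opening, from 0 (shut) to 1 (fully open). In form: [dx, dy, dz, yaw, claw, dx, dy, dz, yaw, claw, ...]. A call has 1 to 12 rows; each row is the pose to reach, as a shift and turn from the pose commanded when the call began, along the tool's axes at that moment, turning the shorter way round; what a row does not reach only later rows make up. A row lasts 1/8 s, in which the tool goes at most 62.5 mm and 10.7 degrees, less where a joint would pass 70% of its speed; a pose out of reach is approached as far as the arm can. A call with a number of a shift or a turn outside -1 to 1 is refused whole. A call with a gripper value outside its range is refused whole. The fingers move at their own pace and stop on an object; the grip force is fixed at half the most. Time passes only in rows, so rows that repeat a pose let the fingers close. It gives the time, the measured TCP pose, the force, the opening and the grip force at its end, in the units of the state.
- monitor.get_obs(): the state, without advancing time (a new reading comes with each control period).
- vision.capture(name): name is "scene" or "top" or "wrist"; returns the picture (400x640x3 uint8, red, green, blue); there is no depth.
- vision.calibration(name): a dict with "camera_matrix" (3x3 intrinsics, pixels), "position" and "attitude" of the camera in the world. Camera axes: x right, y up, looking along -z (the intrinsics and any distortion apply to the point x, -y, -z); pixel columns grow to the right and rows downward; lengths in m; the calibration is good to about 2 mm. A picture is of the moment at which its call begins: read the wrist's pose just before it. calibration takes no time and is no camera call; for the wrist camera it gives the pose at the moment of the call.
- arm.close_job(): hands the job in; it is judged then, once.
Trained networks look in the newest picture that a camera, given by its name, has taken for a name from the list of things; names that differ only in an ending like _2 or _b are one class to them, and where a whole thing is asked for, a point or a joint stands for the part that bears it (a point fixed in the world has none). Each returns a list of dicts, best first, with "confidence" (0 to 1); they miss things now and then, are a little off and sometimes report something else, mostly with a low value. They report only what shows in the picture. A call takes as long as a camera call. They do not tell look-alikes from the thing itself.
- vision.find_in(camera, query): "position" ([x, y, z] in m, in world coordinates, good to about 4 mm: the middle of the surface that is visible of it).
- vision.outline_of(camera, query): "region" (400x640 bool, what is visible of it).
The state is a dict: "clock": time; "qpos": joint angles; "qd": joint speeds; "effort": joint torques, N m; "tool_pos": TCP position; "ee_rot": TCP orientation; "contact_force": force on the tool from outside, world axes, zero at the start; "torque": the same for the moment, N m; "gripper_width": finger opening in m; "grip_force": force on a finger pad.
Only numpy, scipy, OpenCV 4.12 (cv2) and the standard library are available. Lean on these libraries where they do the work, as an engineer would, in place of code of your own. Each camera call takes 0.05 s, during which the arm holds its last target. There are 200 camera calls.

### The job

Lift the wooden cover off the spring-lift well and lay it flat, knob up, in the middle of the blue mat; only then load the well. Turn every accessory case on the slanting rack right way up, pinching lid and base together so that it never falls open, and stack them all flat in the well, shut and lid up, pressing the pile down until no case stands above the rim. Leave the bottle, the brush and the tin where they are.

Things in the scene. Friction and masses are not known exactly. Their poses are not given: they have to be found in the camera images.
- rack: fixed rack, bays at y = -105, 0, 105 mm. Origin on the counter below the bays' bottom corner (z = 30 mm). Bay: 50 mm wide plate at 65 degrees to the counter, facing up and to the rack's +x (away from the robot), rising towards -x, with a 16 mm ledge at the corner. The plate ends 80 mm up the slope; a case resting on the ledge stands out 50 mm past it, free beneath, 41 mm between cases. Cases rest there either face up.
- case_a: clamshell case: orange base 130 x 64 x 28 mm with a white hinged lid 12 mm thick; closed 130 x 64 x 40 mm, sides flush, about 0.25 kg. Axes: x along its length, y across, z from underside to lid. Origin in its underside, on the long centre line, 20 mm from the +x end. Starts upside down, lid underneath, x pointing down the slope, in the bay at y = -105 mm of the rack. May be absent.
- lid_a (a joint): opening angle of the white lid of case_a, rad: 0 = shut, up to 1.9. Its free hinge runs along the +y long edge, where lid meets base. It has no catch: with the lid underneath or sideways it swings open if only the base is held. Weight keeps it shut while the case lies on the rack, either face up, or flat with the lid up.
- mid_a (a point): middle of the closed case_a: 45 mm towards its -x end and 20 mm along z from its origin; axes as the case's
- case_b: clamshell case: blue base 130 x 64 x 28 mm with a white hinged lid 12 mm thick; closed 130 x 64 x 40 mm, sides flush, about 0.25 kg. Axes: x along its length, y across, z from underside to lid. Origin in its underside, on the long centre line, 20 mm from the +x end. Starts upside down, lid underneath, x pointing down the slope, in the middle bay (y = 0) of the rack. May be absent.
- lid_b (a joint): opening angle of the white lid of case_b, rad: 0 = shut, up to 1.9. Its free hinge runs along the +y long edge, where lid meets base. It has no catch: with the lid underneath or sideways it swings open if only the base is held. Weight keeps it shut while the case lies on the rack, either face up, or flat with the lid up.
- mid_b (a point): middle of the closed case_b: 45 mm towards its -x end and 20 mm along z from its origin; axes as the case's
- case_c: clamshell case: green base 130 x 64 x 28 mm with a white hinged lid 12 mm thick; closed 130 x 64 x 40 mm, sides flush, about 0.25 kg. Axes: x along its length, y across, z from underside to lid. Origin in its underside, on the long centre line, 20 mm from the +x end. Starts upside down, lid underneath, x pointing down the slope, in the bay at y = +105 mm of the rack. May be absent.
- lid_c (a joint): opening angle of the white lid of case_c, rad: 0 = shut, up to 1.9. Its free hinge runs along the +y long edge, where lid meets base. It has no catch: with the lid underneath or sideways it swings open if only the base is held. Weight keeps it shut while the case lies on the rack, either face up, or flat with the lid up.
- mid_c (a point): middle of the closed case_c: 45 mm towards its -x end and 20 mm along z from its origin; axes as the case's
- well: fixed dark wooden box, open on top, 154 x 88 mm outside, 142 x 76 mm inside (long along its x), 6 mm walls; the rim is 150 mm above its origin, which is at the centre of its underside. Each long wall has a finger notch in its middle, 80 mm long and 30 mm deep. Inside is a spring-lift platform; a case fits flat with 6 mm play all round.
- platform (a joint): how far the platform in the well has sunk, m: 0 = its top 8 mm below the rim, at most 0.124. Spring 70 N/m plus about 4 N of friction: a pile does not sink far enough by its own weight, must be pressed down (about 4 to 8 N) and stays about where it is pressed to. Each case needs 40 mm; two are level with the rim at 0.072, three at 0.112.
- cover: loose light wooden cover seated on the well's rim: plate 158 x 92 x 6 mm, 5 mm deep plug below it, brass knob 24 mm diameter and 30 mm high in the middle of its top (36 mm above the origin at its top). Origin at the centre of the plate's underside (on the rim plane when seated), z up. Weighs about 0.15 kg. It can be knocked askew.
- mat: thin blue mat fixed on the counter, 200 x 130 x 3 mm, origin at the centre of its underside, long along its x; the place for the cover.
- scent: bystander: amber scent bottle, 48 mm diameter, 110 mm tall, origin at its underside
- shoe_brush: bystander: shoe brush 150 x 50 x 40 mm lying bristles down, origin at its underside
- polish: bystander: red round polish tin, 76 mm diameter, 28 mm high, origin at its underside
Things that resemble listed ones, but are neither listed nor needed, are in the scene too. There is more than one size of the case_c; the job needs the smaller. There is more than one size of the case_b; the one meant has the size given above.

How it is judged:
By the outcome, as a careful person would: the job done as asked, in the order asked, and still so for the second after the job is handed in, with the robot touching nothing.
Of case_a, case_b, case_c only 2 to 3 are there at a start; the rules pass over those that are not, and their reading is None.
At some moment in a run one of cover may be knocked a few centimetres aside while the robot is not near it.
It also fails if it takes over 210 s, if anything falls off the work surface, if the arm or the gripper's body presses on something with over 40 N, if the wrist force passes 120 N, or if a joint passes its speed limit or range.

## Working session

There is one attempt and no reset: what is moved stays moved. The work goes in short steps, Python scripts to look and compute and a tool call to move; the robot and the scene stay as the last step left them, time stands still between calls to the robot, and variables do not carry over. Pictures are saved under pics/ and viewed, at most 14 in all, crops included, and the job is handed in when it is done.

Besides the shell and the picture viewer there is one more tool, called after "Request:" as name(argument=value, ...) on one line, values as JSON. apply_moves: Moves the arm, as the interface text tells. Shifts and turns lie within -1 to 1; 1 stands for 0.3 m of shift or 180 degrees of turn. Its arguments: {"type":"object","properties":{"motion":{"type":"array","items":{"type":"number"}}},"required":["motion"]}

```bash
mkdir -p pics
cat > h.py <<'E'
import numpy as np, cv2
from scipy.spatial.transform import Rotation as Ro
from plant import monitor, vision, arm
def cam(n):
    c=vision.calibration(n); K=np.array(c["camera_matrix"]); p=np.array(c["position"]); a=np.array(c["attitude"])
    R=a if a.shape==(3,3) else Ro.from_euler('xyz',a).as_matrix()
    return K,p,R,c
def pix2z(n,uv,z,C=None):
    K,p,R,c=C or cam(n); uv=np.atleast_2d(np.float64(uv))
    d=np.c_[(uv-[K[0,2],K[1,2]])/[K[0,0],K[1,1]],np.ones(len(uv))]*[1,-1,-1]@R.T
    return p+d*((z-p[2])/d[:,2])[:,None]
def proj(n,P,C=None):
    K,p,R,c=C or cam(n); q=(np.atleast_2d(P)-p)@R*[1,-1,-1]
    return (q@K.T)[:,:2]/q[:,2:]
def snap(n,f):
    im=vision.capture(n); cv2.imwrite('pics/'+f,im[:,:,::-1]); return im
def st():
    o=monitor.get_obs(); print({k:np.round(o[k],3).tolist() for k in ("clock","tool_pos","ee_rot","qpos","contact_force","gripper_width","grip_force")}); return o
E
python3 - <<'E'
from h import *
st()
for n in ("scene","top"):
    snap(n,n+'0.png'); C=cam(n); print(n,C[3])
    for q in ("rack","case_a","case_b","case_c","well","cover","mat","scent","shoe_brush","polish"):
        print(q,[(np.round(d["position"],3).tolist(),round(d["confidence"],2)) for d in vision.find_in(n,q)][:5])
E
```

```text
{'clock': 0.0, 'tool_pos': [0.215, -0.533, 0.238], 'ee_rot': [-3.14, -0.0, 0.383], 'qpos': [-1.394, 0.182, 1.608, 0.0, 1.354, -0.206], 'contact_force': [0.226, 0.189, 0.084], 'gripper_width': 0.088, 'grip_force': 0.0}
scene {'camera_matrix': array([[369.24868281,   0.        , 318.59879232],
       [  0.        , 369.24868281, 195.25237546],
       [  0.        ,   0.        ,   1.        ]]), 'position': array([ 1.36433444, -0.34576318,  0.64230839]), 'attitude': array([1.01376593, 0.01969668, 1.07853919])}
rack [([0.66, -0.125, 0.016], 0.91)]
case_a [([0.811, -0.302, 0.028], 0.95), ([0.631, -0.218, 0.109], 0.83), ([0.685, -0.016, 0.108], 0.76), ([0.418, -0.029, 0.053], 0.69), ([0.658, -0.117, 0.104], 0.68)]
case_b [([0.811, -0.302, 0.028], 0.95), ([0.631, -0.218, 0.109], 0.83), ([0.685, -0.016, 0.108], 0.76), ([0.418, -0.029, 0.053], 0.69), ([0.658, -0.117, 0.104], 0.68)]
case_c [([0.811, -0.302, 0.028], 0.95), ([0.631, -0.218, 0.109], 0.83), ([0.685, -0.016, 0.108], 0.76), ([0.418, -0.029, 0.053], 0.69), ([0.658, -0.117, 0.104], 0.68)]
well [([0.647, 0.138, 0.073], 0.77)]
cover [(
[... 691 characters left out ...]
037, 0.055], 0.92), ([0.602, -0.2, 0.153], 0.87), ([0.623, -0.104, 0.155], 0.84), ([0.651, -0.004, 0.151], 0.6)]
case_b [([0.79, -0.295, 0.03], 0.93), ([0.416, -0.037, 0.055], 0.92), ([0.602, -0.2, 0.153], 0.87), ([0.623, -0.104, 0.155], 0.84), ([0.651, -0.004, 0.151], 0.6)]
case_c [([0.79, -0.295, 0.03], 0.93), ([0.416, -0.037, 0.055], 0.92), ([0.602, -0.2, 0.153], 0.87), ([0.623, -0.104, 0.155], 0.84), ([0.651, -0.004, 0.151], 0.6)]
well [([0.506, 0.133, 0.073], 0.86)]
cover [([0.577, 0.168, 0.153], 0.85)]
mat [([0.459, 0.375, -0.001], 0.78)]
scent [([0.764, 0.092, 0.077], 0.76), ([0.623, -0.106, 0.154], 0.54)]
shoe_brush [([0.578, 0.171, 0.152], 0.2)]
polish [([0.683, 0.347, 0.03], 0.59)]
```

View pics/scene0.png

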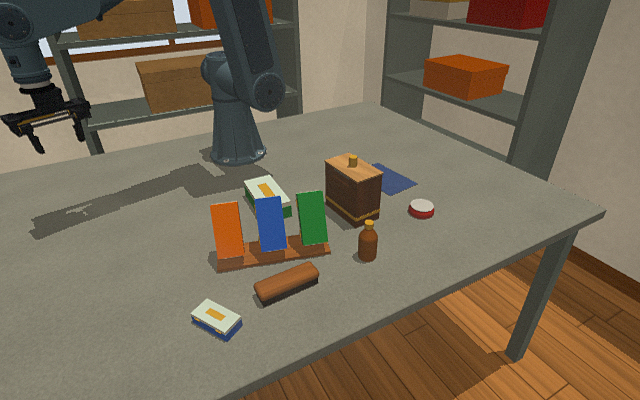

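View pics/top0.png

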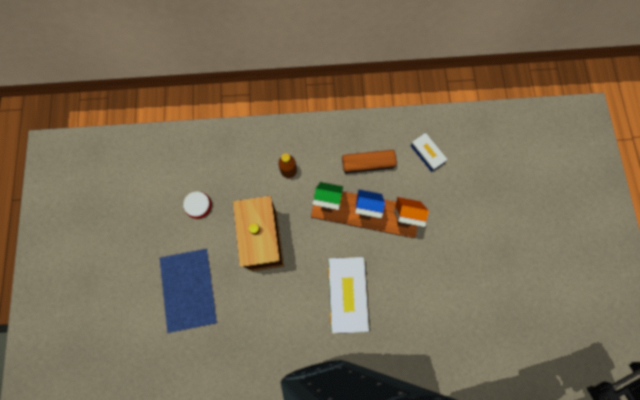

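```bash
cat >> h.py <<'E'
from scipy.optimize import minimize
def box(lo,hi): return np.array([[x,y,z] for x in (lo[0],hi[0]) for y in (lo[1],hi[1]) for z in (lo[2],hi[2])])
def disc(r,z0,z1): a=np.linspace(0,2*np.pi,24,0); return np.vstack([np.c_[r*np.cos(a),r*np.sin(a),a*0+z] for z in (z0,z1)])
def sil(C,hulls,T):
    m=np.zeros((1600,2560),np.uint8)
    for h in hulls:
        uv=proj(None,T(h),C); cv2.fillConvexPoly(m,cv2.convexHull(np.round((uv+.5)*4).astype(np.int32)),1)
    return cv2.resize(m.astype(np.float32),(640,400),interpolation=cv2.INTER_AREA)
def fit(views,hulls,mk,p0,step):
    # views: [(C,mask)], mk(p)->T ; returns params, IoU per view
    def ious(p): 
        r=[]
        for C,m in views:
            s=sil(C,hulls,mk(p)); r.append(np.minimum(s,m).sum()/np.maximum(s,m).sum())
        return r
    p0=np.array(p0,float); sx=np.vstack([p0]+[p0+np.eye(len(p0))[i]*step[i] for i in range(len(p0))])
    o=minimize(lambda p:-sum(ious(p)),p0,method='Nelder-Mead',options=dict(initial_simplex=sx,xatol=2e-4,fatol=1e-4))
    return o.x,np.round(ious(o.x),3)
def planar(z):
    def mk(p):
        R=Ro.from_euler('z',p[2]).as_matrix(); return lambda h: h@R.T+[p[0],p[1],z]
    return mk
def region(n,q,near,tol=0.06):
    F=vision.find_in(n,q); O=vision.outline_of(n,q); best=None
    for d in O:
        m=np.array(d["region"]); v,u=np.nonzero(m); c=np.array([u.mean(),v.mean()])
        e=np.linalg.norm(c-proj(n,near)[0])
        if best is None or e<best[0]: best=(e,m.astype(np.float32),d["confidence"])
    return best
# case on rack: params x,y,yaw of the rack origin shifted to the bay; box in slope frame
RT=Ro.from_euler('y',-np.deg2rad(65)).as_matrix() # slope frame: X up-slope(after flip), Z normal
E_UP=np.array([-np.cos(np.deg2rad(65)),0,np.sin(np.deg2rad(65))]); E_N=np.array([np.sin(np.deg2rad(65)),0,np.cos(np.deg2rad(65))])
def slope(b): return b[:,:1]*E_UP+b[:,1:2]*[0,1,0]+b[:,2:]*E_N+[0,0,.03]
CASE=slope(box((0,-.032,0),(.13,.032,.04)))
COVER=[box((-.079,-.046,0),(.079,.046,.006)),disc(.012,.006,.036)]
MAT=[box((-.1,-.065,0),(.1,.065,.003))]
E
python3 - <<'E'
from h import *
for n in ("scene","top"): vision.capture(n)
Cs={n:cam(n) for n in ("scene","top")}
def V(q,near):
    v=[]
    for n in Cs:
        b=region(n,q,near); print(q,n,round(b[0],1),b[1].sum(),b[2]); v.append((Cs[n],b[1]))
    return v
for q,c in (("case_a",(.61,-.2)),("case_b",(.635,-.105)),("case_c",(.66,-.005))):
    v=V(q,(*c,.1)); print(q,*fit(v,[CASE],planar(0),[c[0]+.02,c[1],-.24],[.01,.01,.05]))
    for w in v: print(*fit([w],[CASE],planar(0),[c[0]+.02,c[1],-.24],[.01,.01,.05]))
v=V("cover",(.58,.167,.15))
print(*fit(v,COVER,planar(.15),[.58,.167,-.15],[.01,.01,.05]))
for w in v: print(*fit([w],COVER,planar(.15),[.58,.167,-.15],[.01,.01,.05]))
v=V("mat",(.46,.375,0))
print(*fit(v,MAT,planar(0),[.46,.375,0],[.01,.01,.05]))
for w in v: print(*fit([w],MAT,planar(0),[.46,.375,0],[.01,.01,.05]))
E
```

```text
case_a scene 4.9 1472.0 0.8
case_a top 5.3 696.0 0.72
case_a [ 0.62605962 -0.2122851  -0.24536756] [0.929 0.894]
[ 0.62413489 -0.21216523 -0.24980665] [0.937]
[ 0.62662303 -0.21226473 -0.16665227] [0.867]
case_b scene 3.0 1422.0 0.57
case_b top 3.7 707.0 0.86
case_b [ 0.65387807 -0.11222413 -0.20270089] [0.923 0.912]
[ 0.6483773  -0.11048804 -0.27013162] [0.955]
[ 0.65565547 -0.11179759 -0.2495659 ] [0.938]
case_c scene 3.6 1378.0 0.84
case_c top 4.4 666.0 0.75
case_c [ 0.68311547 -0.01084903 -0.25092823] [0.928 0.937]
[ 0.67825437 -0.00911352 -0.21311577] [0.934]
[ 0.6829339  -0.01088769 -0.22772333] [0.928]Traceback (most recent call last):
  File "<stdin>", line 12, in <module>
  File "<stdin>", line 7, in V
TypeError: 'NoneType' object is not subscriptable
```

Run:
```python
from h import *
for q,near,H,z,p0 in (("cover",(.58,.167,.15),COVER,.15,[.58,.167,-.15]),("well",(.58,.167,.08),[box((-.077,-.044,0),(.077,.044,.15))]+[h+[0,0,.15] for h in COVER],0,[.58,.167,-.15]),("mat",(.46,.375,0),MAT,0,[.46,.375,0])):
    v=[]
    for n in ("scene","top"):
        vision.capture(n); b=region(n,q,near)
        if b is None: print(q,n,'none'); continue
        print(q,n,round(b[0],1),b[1].sum(),b[2])
        w=(cam(n),b[1]); v.append(w); print(*fit([w],H,planar(z),p0,[.01,.01,.05]))
    print('both',*fit(v,H,planar(z),p0,[.01,.01,.05]))
st()
```

```text
cover scene 2.9 942.0 0.88
[0.57823216 0.17381272 0.08035725] [0.96]
cover top 2.1 2592.0 0.91
[0.58332124 0.17192725 0.08681108] [0.979]
both [0.58206151 0.17239784 0.08776062] [0.927 0.969]
well scene 7.9 2379.0 0.62
[0.59214913 0.1640906  0.02930242] [0.693]
well top 18.7 290.0 0.96
[ 0.55706988  0.14495089 -0.02493354] [0.096]
both [0.5808952  0.17159509 0.07174793] [0.699 0.094]
mat scene 13.0 581.0 0.9
[0.45897119 0.39104938 0.06481481] [0.534]
mat top 2.0 3723.0 0.66
[0.46636865 0.37885544 0.12911977] [0.968]
both [0.46591872 0.37929822 0.13186416] [0.516 0.966]
{'clock': 2.8, 'tool_pos': [0.215, -0.533, 0.239], 'ee_rot': [3.142, 0.0, 0.383], 'qpos': [-1.394, 0.181, 1.607, -0.0, 1.354, -0.206], 'contact_force': [-0.219, 0.383, 0.045], 'gripper_width': 0.088, 'grip_force': 0.0}
```

```bash
cat >> h.py <<'E'
def rel(targets,cur=None,pr=True):
    """targets: (x,y,z,yaw,claw) world -> rows in tool units from the measured (or given) pose"""
    if cur is None:
        o=monitor.get_obs(); p=o["tool_pos"]; R=Ro.from_euler('xyz',o["ee_rot"]).as_matrix(); y0=o["ee_rot"][2]
    else: p=np.array(cur[:3]); y0=cur[3]; R=Ro.from_euler('xyz',[np.pi,0,y0]).as_matrix()
    for t in targets:
        d=(np.array(t[:3])-p)@R/.3; a=-((t[3]-y0+np.pi)%(2*np.pi)-np.pi)/np.pi
        print(np.round([*d,a,t[4]],3).tolist(), '' if max(abs(d))<=1 else 'TOO FAR')
E
python3 - <<'E'
from h import *
rel([(.43,-.15,.27,.383,1)])
rel([(.581,.173,.27,1.2,.6),(.581,.173,.161,1.2,.6)],(.43,-.15,.27,.383))
E
```

```text
[1.143, -0.918, -0.104, -0.0, 1.0] TOO FAR
[0.869, -0.811, -0.0, -0.26, 0.6] 
[0.869, -0.811, 0.363, -0.26, 0.6]
```

Request:
apply_moves(motion=[1,-0.9,-0.13,0,1,1,-0.9,-0.13,0,1,1,-0.9,-0.13,0,1,1,-0.9,-0.13,0,1,1,-0.9,-0.13,0,1,1,-0.9,-0.13,0,1,1,-0.9,-0.13,0,1,1,-0.9,-0.13,0,1])

```text
clock: 3.8
tool_pos: [0.3929, -0.1694, 0.2782]
ee_rot: [3.141, -0.001, 0.387]
contact_force: [-0.1, -0.1, -0.4]
gripper_width: 0.0882
grip_force: 0.0
```

Run:
```python
from h import *
st(); rel([(.581,.173,.24,1.2,.6),(.581,.173,.161,1.2,.6)])
```

```text
{'clock': 3.8, 'tool_pos': [0.393, -0.169, 0.278], 'ee_rot': [3.141, -0.001, 0.387], 'qpos': [-0.686, -0.201, 1.905, 0.0, 1.436, 0.498], 'contact_force': [-0.125, -0.141, -0.359], 'gripper_width': 0.088, 'grip_force': 0.0}
[1.011, -0.821, 0.127, -0.259, 0.6] TOO FAR
[1.011, -0.821, 0.39, -0.259, 0.6] TOO FAR
```

Request:
apply_moves(motion=[1,-0.82,0,-0.26,0.6,1,-0.82,0,-0.26,0.6,1,-0.82,0,-0.26,0.6,1,-0.82,0,-0.26,0.6,1,-0.82,0.1,-0.26,0.6,1,-0.82,0.1,-0.26,0.6,1,-0.82,0.1,-0.26,0.6,1,-0.82,0.1,-0.26,0.6,1,-0.82,0.1,-0.26,0.6,1,-0.82,0.1,-0.26,0.6])

```text
clock: 5.05
tool_pos: [0.5787, 0.1677, 0.2486]
ee_rot: [3.14, -0.0, 1.198]
contact_force: [0.3, -0.1, 0.3]
gripper_width: 0.0528
grip_force: 0.0
```

Run:
```python
from h import *
st(); C=cam("wrist"); print(C[1]); im=snap("wrist","w1.png")
print(vision.find_in("wrist","cover"))
print(proj("wrist",[[.581,.173,.186],[.581,.173,.156]],C))
print(C[3])
rel([(.581,.173,.161,1.2,.6)])
```

```text
{'clock': 5.05, 'tool_pos': [0.579, 0.168, 0.249], 'ee_rot': [3.14, -0.0, 1.198], 'qpos': [0.085, 0.233, 1.525, -0.0, 1.382, 0.459], 'contact_force': [0.285, -0.057, 0.293], 'gripper_width': 0.053, 'grip_force': 0.0}
[0.60408401 0.23445488 0.39503708]
[{'position': [0.5903, 0.1839, 0.1564], 'confidence': 0.95}, {'position': [0.6779, 0.0258, 0.0702], 'confidence': 0.27}]
[[318.4219106  203.3823307 ]
 [318.29674341 193.33765933]]
{'camera_matrix': array([[276.92774303,   0.        , 317.71690167],
       [  0.        , 276.92774303, 196.32107092],
       [  0.        ,   0.        ,   1.        ]]), 'position': array([0.60408401, 0.23445488, 0.39503708]), 'attitude': array([-0.27877614, -0.00128696, -0.37191119])}
[0.018, 0.001, 0.292, -0.001, 0.6]
```

View pics/w1.png

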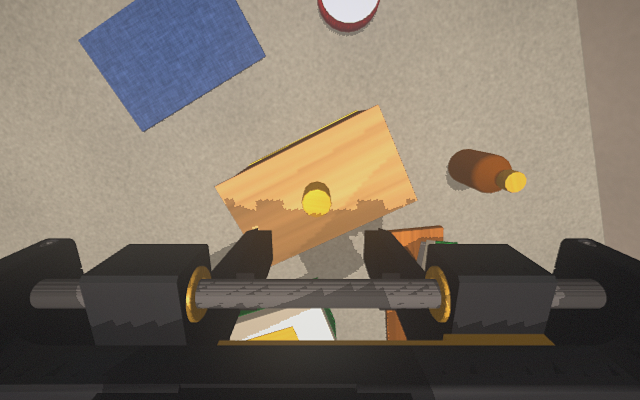

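Request:
apply_moves(motion=[0.018,0,0.15,0,0.6,0.018,0,0.29,0,0.6,0.018,0,0.29,0,0.6,0.018,0,0.29,0,0.6,0.018,0,0.29,0,0,0.018,0,0.29,0,0,0.018,0,0.29,0,0,0.018,0,0.29,0,0])

```text
clock: 6.15
tool_pos: [0.5807, 0.1744, 0.161]
ee_rot: [3.141, -0.0, 1.2]
contact_force: [-1.1, 0.5, 1.9]
gripper_width: 0.0231
grip_force: 30.0
```

Request:
apply_moves(motion=[0,0,-0.1,0,0,0,0,-0.3,0,0,0,0,-0.3,0,0,0,0,-0.3,0,0,0,0,-0.3,0,0])

```text
clock: 6.78
tool_pos: [0.5794, 0.1742, 0.2485]
ee_rot: [-3.138, 0.002, 1.2]
contact_force: [0.0, 0.8, -2.1]
gripper_width: 0.0235
grip_force: 30.0
```

Run:
```python
from h import *
st(); rel([(.465,.379,.25,1.2+.045,0),(.465,.379,.016,1.2+.045,0)])
vision.capture("top");print(vision.find_in("top","cover"))
```

```text
{'clock': 6.775, 'tool_pos': [0.579, 0.174, 0.249], 'ee_rot': [-3.138, 0.002, 1.2], 'qpos': [0.096, 0.241, 1.515, -0.0, 1.389, 0.467], 'contact_force': [0.037, 0.828, -2.071], 'gripper_width': 0.023, 'grip_force': 30.0}
[0.498, -0.603, -0.004, -0.014, 0.0] 
[0.499, -0.6, 0.776, -0.014, 0.0] 
[{'position': [0.559, 0.1336, 0.242], 'confidence': 0.69}]
```

Request:
apply_moves(motion=[0.5,-0.6,0,-0.014,0,0.5,-0.6,0,-0.014,0,0.5,-0.6,0,-0.014,0,0.5,-0.6,0,-0.014,0,0.5,-0.6,0.3,-0.014,0,0.5,-0.6,0.5,-0.014,0,0.5,-0.6,0.7,-0.014,0,0.5,-0.6,0.74,-0.014,0,0.5,-0.6,0.757,-0.014,0,0.5,-0.6,0.765,-0.014,0,0.5,-0.6,0.765,-0.014,0])

```text
clock: 8.25
tool_pos: [0.4685, 0.3802, 0.023]
ee_rot: [3.14, -0.002, 1.244]
contact_force: [0.3, 0.3, -1.1]
gripper_width: 0.023
grip_force: 30.0
```

Run:
```python
from h import *
st()
```

```text
{'clock': 8.25, 'tool_pos': [0.469, 0.38, 0.023], 'ee_rot': [3.14, -0.002, 1.244], 'qpos': [0.485, 0.511, 1.659, 0.0, 0.968, 0.812], 'contact_force': [0.254, 0.263, -1.059], 'gripper_width': 0.023, 'grip_force': 30.0}
```

Request:
apply_moves(motion=[0,0,0.007,0,0,0,0,0.012,0,0,0,0,0.012,0,0.6,0,0,0.012,0,0.6,0,0,0.012,0,0.6,0,0,0.012,0,0.6,0,0,-0.1,0,0.8,0,0,-0.3,0,0.8,0,0,-0.75,0,1,0,0,-0.75,0,1,0,0,-0.75,0,1,0,0,-0.75,0,1])

```text
clock: 9.75
tool_pos: [0.4674, 0.3796, 0.2466]
ee_rot: [3.141, -0.001, 1.244]
contact_force: [-0.4, 0.2, -0.7]
gripper_width: 0.0883
grip_force: 0.0
```

Run:
```python
from h import *
st()
n="wrist";C=cam(n);snap(n,"w2.png")
for q,near,H,z,p0 in (("cover",(.466,.379,.01),COVER,.008,[.466,.379,.13]),("mat",(.466,.379,.01),MAT,0,[.466,.379,.13])):
    vision.capture("top")
    for n in ("top",n):
        b=region(n,q,near)
        if b is None: print('none');continue
        print(q,n,b[0],b[1].sum(),*fit([(cam(n),b[1])],H,planar(z),p0,[.01,.01,.05]))
```

```text
{'clock': 9.75, 'tool_pos': [0.467, 0.38, 0.247], 'ee_rot': [3.141, -0.001, 1.244], 'qpos': [0.485, 0.233, 1.529, 0.0, 1.378, 0.812], 'contact_force': [-0.434, 0.184, -0.682], 'gripper_width': 0.088, 'grip_force': 0.0}
cover top 1.83087352103812 2131.0 [0.47119207 0.37626062 0.13348747] [0.96]
cover wrist 1.0897727887181454 7381.0 [0.46515814 0.37842121 0.12418308] [0.97]
mat top 5.562725489688681 1476.0 [0.46704435 0.379195   0.11847827] [0.384]
mat wrist 11.320838685844354 5344.0 [0.4619477  0.38128889 0.13074442] [0.413]
```

View pics/w2.png

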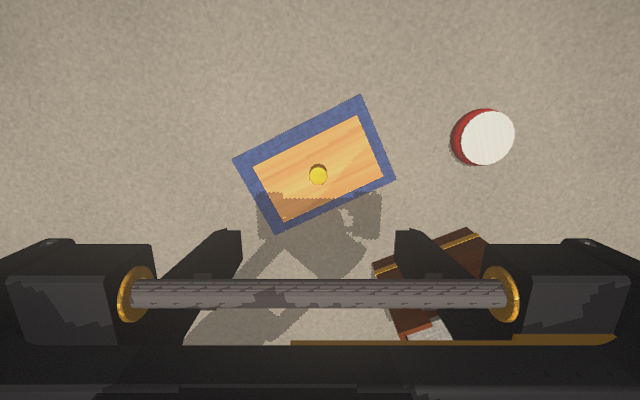

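Run:
```python
from h import *
rel([(.56,.10,.3,1.3,1),(.56,-.12,.3,1.3,1)])
```

```text
[-0.783, 0.592, -0.18, -0.018, 1.0] 
[-1.477, 0.828, -0.18, -0.018, 1.0] TOO FAR
```

Request:
apply_moves(motion=[-0.8,0.6,-0.18,-0.018,1,-0.8,0.6,-0.18,-0.018,1,-0.8,0.6,-0.18,-0.018,1,-0.8,0.6,-0.18,-0.018,1,-0.8,0.6,-0.18,-0.018,1,-0.8,0.6,-0.18,-0.018,1,-0.8,0.6,-0.18,-0.018,1,-0.8,0.6,-0.18,-0.018,1])

```text
clock: 11.3
tool_pos: [0.56, 0.0958, 0.2998]
ee_rot: [-3.141, -0.0, 1.302]
contact_force: [-0.4, -0.6, 0.2]
gripper_width: 0.0882
grip_force: 0.0
```

Run:
```python
from h import *
st(); C=cam("wrist"); im=snap("wrist","w3.png")
b=region("wrist","well",(.58,.174,.1))
if b:
    print(b[0],b[1].sum(),*fit([(C,b[1])],[box((-.077,-.044,0),(.077,.044,.15))],planar(0),[.58,.174,.085],[.01,.01,.05]))
rel([(.56,-.13,.28,1.3,1)])
```

```text
{'clock': 11.3, 'tool_pos': [0.56, 0.096, 0.3], 'ee_rot': [-3.141, -0.0, 1.302], 'qpos': [-0.04, 0.121, 1.551, 0.0, 1.47, 0.229], 'contact_force': [-0.371, -0.622, 0.248], 'gripper_width': 0.088, 'grip_force': 0.0}
3.667474367034113 13023.0 [0.57882025 0.17388202 0.08229752] [0.942]
[-0.725, 0.199, 0.067, 0.001, 1.0]
```

View pics/w3.png

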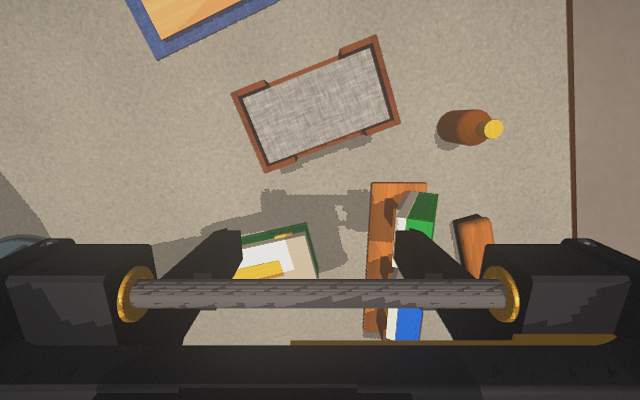

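Request:
apply_moves(motion=[-0.72,0.2,0.06,0,1,-0.72,0.2,0.06,0,1,-0.72,0.2,0.06,0,1,-0.72,0.2,0.06,0,1,-0.72,0.2,0.06,0,1,-0.72,0.2,0.06,0,1])

```text
clock: 12.2
tool_pos: [0.5607, -0.1288, 0.2821]
ee_rot: [-3.141, -0.001, 1.301]
contact_force: [0.5, -0.3, 0.5]
gripper_width: 0.0883
grip_force: 0.0
```

Run:
```python
from h import *
K,p,R,c=cam("wrist")
# well corners from the previous picture: camera pose then = shifted with the tool
o=st(); C=(K,p,R,c); dp=np.array([.56,.0958,.2998])-o["tool_pos"]
W=pix2z(None,[(377,36),(400,124),(266,172),(232,93)],.15,(K,p+dp,R,c)); print(W[:,:2].round(4).tolist(),W.mean(0).round(4), np.linalg.norm(W-np.roll(W,-1,0),axis=1).round(4))
im=snap("wrist","w4.png")
for q,c0 in (("case_b",(.6495,-.110)),("case_c",(.677,-.008))):
    b=region("wrist",q,(*c0,.1)); 
    if b: print(q,b[0],b[1].sum(),*fit([(C,b[1])],[CASE],planar(0),[*c0,-.265],[.01,.01,.05]))
```

```text
{'clock': 12.2, 'tool_pos': [0.561, -0.129, 0.282], 'ee_rot': [-3.141, -0.001, 1.301], 'qpos': [-0.432, 0.148, 1.556, 0.0, 1.438, -0.162], 'contact_force': [0.55, -0.314, 0.535], 'gripper_width': 0.088, 'grip_force': 0.0}
[[0.6529, 0.2215], [0.6589, 0.1356], [0.5092, 0.1245], [0.5017, 0.2102]] [0.5807 0.1729 0.15  ] [0.0862 0.1501 0.086  0.1517]
case_b 12.764772461229605 3861.0 [ 0.65081313 -0.11064365 -0.26125022] [0.97]
case_c 12.22834505148867 5143.0 [ 0.67909837 -0.00936683 -0.26281863] [0.985]
```

View pics/w4.png

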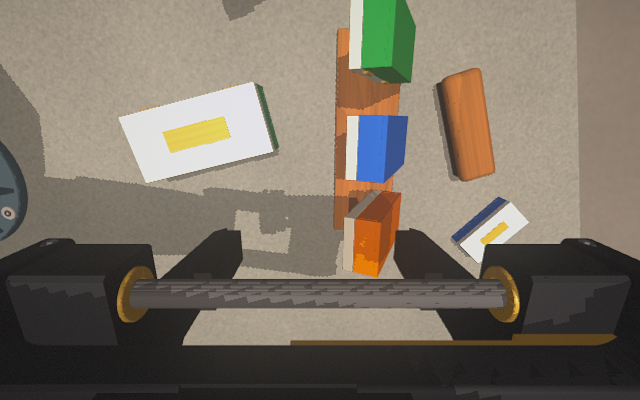

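```bash
cat >> h.py <<'E'
YR=-.262; EX=np.array([np.cos(YR),np.sin(YR)]); EY=np.array([-np.sin(YR),np.cos(YR)])
O=np.array([.6508,-.1106])
def rk(X,bay,z,yaw,claw): q=O+EX*X+EY*bay*.105; return (q[0],q[1],z,yaw,claw)
E
python3 - <<'E'
from h import *
G=np.pi/2+YR
rel([rk(-.024,1,.25,G,1),rk(-.024,1,.118,G,1)])
E
```

```text
[0.487, 0.191, 0.108, -0.002, 1.0] 
[0.487, 0.191, 0.548, -0.002, 1.0]
```

Request:
apply_moves(motion=[0.487,0.191,0.1,-0.002,1,0.487,0.191,0.1,-0.002,1,0.487,0.191,0.1,-0.002,1,0.487,0.191,0.1,-0.002,1,0.487,0.191,0.25,-0.002,1,0.487,0.191,0.4,-0.002,1,0.487,0.191,0.5,-0.002,1,0.487,0.191,0.548,-0.002,1,0.487,0.191,0.548,-0.002,1,0.487,0.191,0.548,-0.002,1])

```text
clock: 13.7
tool_pos: [0.656, -0.0048, 0.1198]
ee_rot: [3.139, -0.0, 1.306]
contact_force: [0.3, -1.0, -0.4]
gripper_width: 0.0879
grip_force: 0.0
```

Run:
```python
from h import *
st(); snap("wrist","w5.png")
```

```text
{'clock': 13.7, 'tool_pos': [0.656, -0.005, 0.12], 'ee_rot': [3.139, -0.0, 1.306], 'qpos': [-0.188, 0.473, 1.482, -0.0, 1.183, 0.077], 'contact_force': [0.33, -1.006, -0.439], 'gripper_width': 0.088, 'grip_force': 0.0}
```

View pics/w5.png

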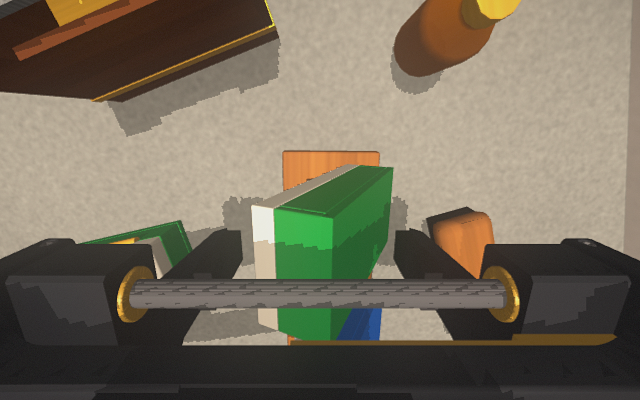

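Request:
apply_moves(motion=[0,0.03,0,0,0.9,0,0.06,0,0,0.8,0,0.09,0,0,0.7,0,0.11,0,0,0.62,0,0.125,0,0,0.57,0,0.13,0,0,0.53,0,0.13,0,0,0.53,0,0.13,0,0,0.53])

```text
clock: 14.75
tool_pos: [0.6924, -0.0145, 0.1178]
ee_rot: [-3.141, 0.0, 1.307]
contact_force: [0.8, -0.2, 0.0]
gripper_width: 0.0464
grip_force: 0.1
```

Run:
```python
from h import *
st(); snap("wrist","w6.png")
```

```text
{'clock': 14.75, 'tool_pos': [0.692, -0.014, 0.118], 'ee_rot': [-3.141, 0.0, 1.307], 'qpos': [-0.192, 0.55, 1.373, -0.0, 1.219, 0.072], 'contact_force': [0.829, -0.214, 0.019], 'gripper_width': 0.046, 'grip_force': 0.071}
```

View pics/w6.png

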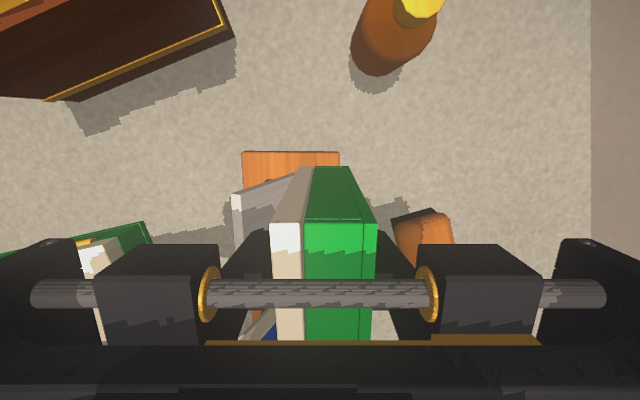

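Request:
apply_moves(motion=[0,0,0,0,0,0,0,0,0,0,0,0,0,0,0,0,0,-0.1,0,0,0,0,-0.25,0,0,0,0,-0.45,0,0,0,0,-0.53,0,0,0,0,-0.53,0,0])

```text
clock: 15.8
tool_pos: [0.693, -0.0145, 0.2791]
ee_rot: [3.139, -0.0, 1.307]
contact_force: [0.1, 0.4, -3.0]
gripper_width: 0.0392
grip_force: 29.8
```

Request:
apply_moves(motion=[0,0,0,-0.058,0,0,0,0,-0.117,0,0,0,0,-0.175,0,0,0,0,-0.233,0,0,0,0,-0.29,0,0,0,0,-0.35,0,0,0,0,-0.41,0,0,0,0,-0.46,0,0,0,0,-0.5,0,0,0,0,-0.5,0])

```text
clock: 17.05
tool_pos: [0.6912, -0.0142, 0.2737]
ee_rot: [-3.141, -0.005, 2.876]
contact_force: [0.1, -0.7, -2.5]
gripper_width: 0.0394
grip_force: 29.8
```

Run:
```python
from h import *
st(); snap("wrist","w7.png"); snap("scene","s7.png")
```

```text
{'clock': 17.05, 'tool_pos': [0.691, -0.014, 0.274], 'ee_rot': [-3.141, -0.005, 2.876], 'qpos': [-0.192, 0.417, 1.239, 0.0, 1.491, -1.497], 'contact_force': [0.101, -0.681, -2.459], 'gripper_width': 0.039, 'grip_force': 29.825}
```

View pics/s7.png

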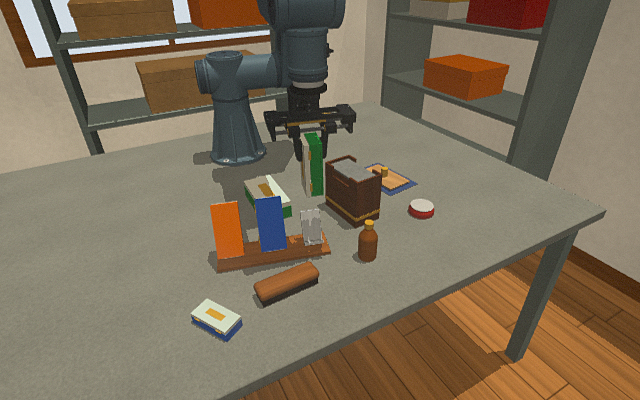

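Request:
apply_moves(motion=[0,0,0,-0.058,0,0,0,0,-0.117,0,0,0,0,-0.175,0,0,0,0,-0.233,0,0,0,0,-0.29,0,0,0,0,-0.35,0,0,0,0,-0.41,0,0,0,0,-0.46,0,0,0,0,-0.5,0,0,0,0,-0.5,0,0,0,0,-0.5,0])

```text
clock: 18.52
tool_pos: [0.6924, -0.0145, 0.2764]
ee_rot: [3.141, -0.0, -1.838]
contact_force: [-0.0, -0.9, -2.2]
gripper_width: 0.0392
grip_force: 29.8
```

Run:
```python
from h import *
st(); rel([rk(.016,1,.15,YR-np.pi/2,0),rk(.016,1,.122,YR-np.pi/2,0)])
```

```text
{'clock': 18.525, 'tool_pos': [0.692, -0.015, 0.276], 'ee_rot': [3.141, -0.0, -1.838], 'qpos': [-0.192, 0.415, 1.236, 0.0, 1.491, -3.066], 'contact_force': [-0.015, -0.94, -2.197], 'gripper_width': 0.039, 'grip_force': 29.825}
[-0.005, -0.003, 0.421, -0.002, 0.0] 
[-0.005, -0.003, 0.515, -0.002, 0.0]
```

Request:
apply_moves(motion=[-0.005,0,0.2,0,0,-0.005,0,0.35,0,0,-0.005,0,0.45,0,0,-0.005,0,0.48,0,0,-0.005,0,0.5,0,0,-0.005,0,0.505,0,0,-0.005,0,0.505,0,0])

```text
clock: 19.4
tool_pos: [0.6936, -0.0132, 0.1266]
ee_rot: [-3.14, 0.0, -1.835]
contact_force: [-0.4, 0.6, -3.1]
gripper_width: 0.0395
grip_force: 29.8
```

Run:
```python
from h import *
st()
```

```text
{'clock': 19.4, 'tool_pos': [0.694, -0.013, 0.127], 'ee_rot': [-3.14, 0.0, -1.835], 'qpos': [-0.19, 0.541, 1.366, 0.0, 1.232, -3.067], 'contact_force': [-0.378, 0.581, -3.082], 'gripper_width': 0.039, 'grip_force': 29.826}
```

No contact yet; lower in small steps.

Request:
apply_moves(motion=[0,0,0.01,0,0,0,0,0.015,0,0,0,0,0.015,0,0])

```text
clock: 19.77
tool_pos: [0.6944, -0.0134, 0.1221]
ee_rot: [-3.138, 0.0, -1.835]
contact_force: [5.1, -1.0, 0.7]
gripper_width: 0.0393
grip_force: 29.8
```

Request:
apply_moves(motion=[0,0,0.008,0,0,0,0,0.015,0,0,0,0,0.015,0,0])

```text
clock: 20.15
tool_pos: [0.6955, -0.0138, 0.1184]
ee_rot: [-3.135, 0.0, -1.835]
contact_force: [6.9, -2.2, 4.9]
gripper_width: 0.0394
grip_force: 29.9
```

Request:
apply_moves(motion=[0,0,0,0,0.54,0,0.015,0,0,0.56,0,0.033,0,0,0.58,0,0.05,0,0,0.6,0,0.067,0,0,0.63,0,0.085,0,0,0.68,0,0.1,0,0,0.75,0,0.12,0,0,0.9,0,0.133,0,0,1,0,0.133,0,0,1,0,0.133,0,0,1])

```text
clock: 21.52
tool_pos: [0.6546, -0.0027, 0.1164]
ee_rot: [-3.141, 0.0, -1.835]
contact_force: [-0.0, 0.3, 0.1]
gripper_width: 0.0879
grip_force: 0.0
```

Request:
apply_moves(motion=[0,0,-0.1,0,1,0,0,-0.3,0,1,0,0,-0.5,0,1,0,0,-0.5,0.058,1,0,0,-0.5,0.117,1,0,0,-0.5,0.175,1,0,0,-0.5,0.233,1,0,0,-0.5,0.29,1,0,0,-0.5,0.35,1,0,0,-0.5,0.41,1,0,0,-0.5,0.46,1,0,0,-0.5,0.5,1])

```text
clock: 23.02
tool_pos: [0.6546, -0.0028, 0.2663]
ee_rot: [-3.142, 0.0, 2.873]
contact_force: [-0.4, 0.5, 0.4]
gripper_width: 0.0882
grip_force: 0.0
```

```bash
python3 - <<'E'
from h import *
o=st(); C=cam("wrist"); im=snap("wrist","w8.png"); snap("scene","s8.png")
for n in ("wrist","scene"):
    b=region(n,"case_c",(.667,-.006,.1))
    if b: print(b[0],b[1].sum(),*fit([(cam(n),b[1])],[CASE],planar(0),[.679,-.0094,YR],[.01,.01,.05]))
E
python3 -c "
import cv2,numpy as np
a=cv2.imread('pics/s8.png')[130:290,180:400]; a=cv2.resize(a,None,fx=2.2,fy=2.2)
b=cv2.imread('pics/w8.png')[:350]; b=cv2.resize(b,(480,352*480//640)); c=np.zeros((600,500,3),np.uint8); c[:352,:484]=a; c[352:352+248,:452]=cv2.resize(b,(452,248)); cv2.imwrite('pics/c8.png',c)"
```

```text
{'clock': 23.025, 'tool_pos': [0.655, -0.003, 0.266], 'ee_rot': [-3.142, 0.0, 2.873], 'qpos': [-0.185, 0.335, 1.361, -0.0, 1.445, -1.487], 'contact_force': [-0.362, 0.497, 0.38], 'gripper_width': 0.088, 'grip_force': 0.0}
3.3554645789712847 3346.0 [ 0.67959147 -0.00896604 -0.26505078] [0.959]
2.29556145542874 1353.0 [ 0.67859575 -0.00948832 -0.33127875] [0.939]
```

View pics/c8.png

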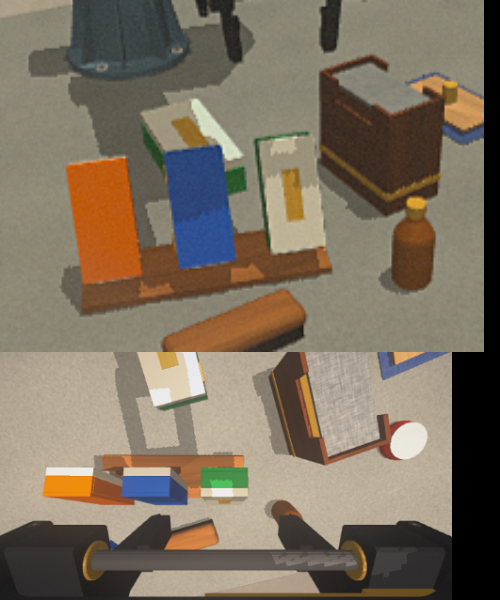

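Run:
```python
from h import *
S=YR+np.pi
rel([rk(-.0225,1,.2,S,1),rk(-.0225,1,.107,S,1)])
e=np.array([np.cos(.08),np.sin(.08)]); B=np.array([.40,.15])+.065*e
c=rk(-.0225,1,.22,S,1)
rel([(*(B-.0224*e),.20,.08+np.pi,0),(*(B-.0224*e),.085,.08+np.pi,0)],c[:4])
for th in (65,55,45,35,25,15,8,2):
    t=np.deg2rad(th); print(th, round((.096*np.cos(t)-.02*np.sin(t)-.0224)/.3,3), round((.0955-(.096*np.sin(t)+.02*np.cos(t)))/.3,3))
```

```text
[-0.006, -0.001, 0.221, -0.0, 1.0] 
[-0.006, -0.001, 0.531, -0.0, 1.0] 
[0.824, 0.32, 0.067, -0.109, 0.0] 
[0.824, 0.32, 0.45, -0.109, 0.0] 
65 0.0 0.0
55 0.054 0.018
45 0.104 0.045
35 0.149 0.08
25 0.187 0.123
15 0.217 0.171
8 0.233 0.208
2 0.243 0.241
```

Request:
apply_moves(motion=[-0.006,0,0.2,0,1,-0.006,0,0.35,0,1,-0.006,0,0.48,0,1,-0.006,0,0.53,0,1,-0.006,0,0.53,0,1,-0.006,0,0.53,0,0,-0.006,0,0.53,0,0,-0.006,0,0.53,0,0,-0.006,0,0.53,0,0,-0.006,0,0.53,0,0])

```text
clock: 24.58
tool_pos: [0.6571, -0.0033, 0.1089]
ee_rot: [3.141, 0.002, 2.877]
contact_force: [-0.7, -0.4, 5.5]
gripper_width: 0.0638
grip_force: 30.0
```

Request:
apply_moves(motion=[0,0,-0.1,0,0,0,0,-0.25,0,0,0,0,-0.42,0,0,0,0,-0.48,0,0,0,0,-0.48,0,0])

```text
clock: 25.2
tool_pos: [0.6564, -0.0032, 0.2516]
ee_rot: [3.141, 0.001, 2.877]
contact_force: [-0.2, 0.2, -3.1]
gripper_width: 0.0636
grip_force: 30.0
```

Run:
```python
from h import *
st(); vision.capture("scene"); C=cam("scene")
b=region("scene","case_c",(.667,-.006,.24))
p=monitor.get_obs()["tool_pos"]
# fit tilt of held case: params tilt(deg/100), offset along case
def mk(q):
    t=q[0]; up=np.array([-np.cos(t)*EX[0],-np.cos(t)*EX[1],np.sin(t)]); n=np.array([np.sin(t)*EX[0],np.sin(t)*EX[1],np.cos(t)]); y=np.array([*EY,0])
    return lambda h:(h[:,:1]-q[1])*up+h[:,1:2]*y+(h[:,2:]-.02)*n+[p[0],p[1],p[2]+.019]
print(b[0],b[1].sum(),*fit([(C,b[1])],[box((0,-.032,0),(.13,.032,.04))],mk,[1.13,.096],[.2,.01]))
B=np.array([.40,.15])+.065*np.array([np.cos(.08),np.sin(.08)]); e=np.array([np.cos(.08),np.sin(.08)])
rel([(*(B-.0224*e),.25,.08+np.pi,0),(*(B-.0224*e),.085,.08+np.pi,0)])
```

```text
{'clock': 25.2, 'tool_pos': [0.656, -0.003, 0.252], 'ee_rot': [3.141, 0.001, 2.877], 'qpos': [-0.185, 0.348, 1.374, 0.0, 1.418, -1.492], 'contact_force': [-0.202, 0.202, -3.072], 'gripper_width': 0.064, 'grip_force': 29.962}
1.2252486842897568 1577.0 [1.15426758 0.09515527] [0.928]
[0.819, 0.318, -0.003, -0.11, 0.0] 
[0.817, 0.318, 0.547, -0.11, 0.0]
```

Request:
apply_moves(motion=[0.82,0.318,0,-0.04,0,0.82,0.318,0,-0.11,0,0.82,0.318,0,-0.11,0,0.82,0.318,0,-0.11,0,0.82,0.318,0,-0.11,0,0.82,0.318,0,-0.11,0,0.82,0.318,0.2,-0.11,0,0.82,0.318,0.38,-0.11,0,0.82,0.318,0.5,-0.11,0,0.82,0.318,0.55,-0.11,0,0.82,0.318,0.565,-0.11,0,0.82,0.318,0.565,-0.11,0])

```text
clock: 26.85
tool_pos: [0.4421, 0.1522, 0.0805]
ee_rot: [-3.141, -0.006, -3.061]
contact_force: [-6.2, -2.4, -4.9]
gripper_width: 0.0635
grip_force: 30.0
```

Request:
apply_moves(motion=[0,0,0.008,0,0,0,0,0.015,0,0,0,0,0.015,0,0])

```text
clock: 27.22
tool_pos: [0.4418, 0.1523, 0.0767]
ee_rot: [-3.141, -0.006, -3.061]
contact_force: [-9.8, -2.0, 1.4]
gripper_width: 0.0633
grip_force: 30.0
```

Request:
apply_moves(motion=[0.03,0,-0.02,0,0,0.07,0,-0.02,0,0,0.07,0,0,0,0,0.07,0,0.005,0,0,0.07,0,0.005,0,0])

```text
clock: 27.85
tool_pos: [0.4229, 0.1515, 0.0757]
ee_rot: [-3.142, -0.0, -3.06]
contact_force: [0.3, 0.4, -1.7]
gripper_width: 0.0636
grip_force: 30.0
```

Run:
```python
from h import *
st(); vision.capture("scene"); C=cam("scene")
b=region("wrist" if 0 else "scene","well",(.58,.174,.08))
if b: print(b[1].sum(),*fit([(C,b[1])],[box((-.077,-.044,0),(.077,.044,.15))],planar(0),[.58,.174,.085],[.01,.01,.05]))
```

```text
{'clock': 27.85, 'tool_pos': [0.423, 0.151, 0.076], 'ee_rot': [-3.142, -0.0, -3.06], 'qpos': [0.079, 0.13, 2.04, -0.0, 0.972, -1.573], 'contact_force': [0.286, 0.416, -1.675], 'gripper_width': 0.064, 'grip_force': 29.994}
3107.0 [0.57927665 0.17237799 0.07161956] [0.951]
```

Request:
apply_moves(motion=[0.01,0,0.008,0,0,0.03,0,0.012,0,0,0.054,0,0.02,0,0,0.08,0,0.033,0,0,0.104,0,0.047,0,0,0.127,0,0.063,0,0,0.149,0,0.082,0,0,0.149,0,0.082,0,0])

```text
clock: 29.0
tool_pos: [0.3771, 0.1478, 0.0506]
ee_rot: [3.142, -0.002, -3.06]
contact_force: [0.7, -0.6, -2.5]
gripper_width: 0.0639
grip_force: 30.0
```

Request:
apply_moves(motion=[0.02,0,0.021,0,0,0.038,0,0.043,0,0,0.054,0,0.067,0,0,0.068,0,0.091,0,0,0.077,0,0.11,0,0,0.084,0,0.128,0,0,0.094,0,0.145,0,0,0.094,0,0.152,0,0,0.094,0,0.152,0,0])

```text
clock: 30.12
tool_pos: [0.3567, 0.1462, 0.0097]
ee_rot: [-3.142, 0.012, -3.06]
contact_force: [-2.1, -0.0, 39.6]
gripper_width: 0.0633
grip_force: 30.0
```

```bash
cat >> h.py <<'E'
FLAT=[box((-.065,-.032,0),(.065,.032,.04))]
def held(p,e,p0=(.5,.095),q="case_c",cams=("scene","top")):
    y=np.array([-e[1],e[0],0])
    def mk(q):
        t=q[0]; up=np.array([-np.cos(t)*e[0],-np.cos(t)*e[1],np.sin(t)]); n=np.array([np.sin(t)*e[0],np.sin(t)*e[1],np.cos(t)])
        return lambda h:(h[:,:1]-q[1])*up+h[:,1:2]*y+(h[:,2:]-.02)*n+[p[0],p[1],p[2]+.019]
    for n in cams:
        vision.capture(n); b=region(n,q,p)
        if b: print(n,b[0],b[1].sum(),*fit([(cam(n),b[1])],[box((0,-.032,0),(.13,.032,.04))],mk,p0,[.2,.01]))
EW=np.array([np.cos(.08),np.sin(.08)])
E
python3 - <<'E'
from h import *
o=st(); held(o["tool_pos"],EW,(.1,.095)); snap("scene","s9.png")
E
```

```text
{'clock': 30.125, 'tool_pos': [0.357, 0.146, 0.01], 'ee_rot': [-3.142, 0.012, -3.06], 'qpos': [0.078, 0.143, 2.219, -0.0, 0.768, -1.574], 'contact_force': [-2.137, -0.039, 39.609], 'gripper_width': 0.063, 'grip_force': 30.002}
scene 3.5391165014561947 426.0 [-0.10449219  0.0829834 ] [0.559]
top 22.453363773374114 157.0 [0.03632813 0.10911133] [0.109]
```

Run:
```python
from h import *
w=snap("wrist","w9.png"); s=cv2.imread("pics/s9.png"); t=snap("top","t9.png")
a=cv2.resize(w[:,:,::-1],(480,300)); b=cv2.resize(s[120:260,200:420],None,fx=1.8,fy=1.8); d=cv2.resize(t[200:380,200:400,::-1],None,fx=1.6,fy=1.6)
c=np.zeros((590,760,3),np.uint8); c[:300,:480]=a; c[300:552,:396]=b; c[300:588,400:720]=d
cv2.imwrite("pics/c9.png",c)
```

```text
(no output)
```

View pics/c9.png

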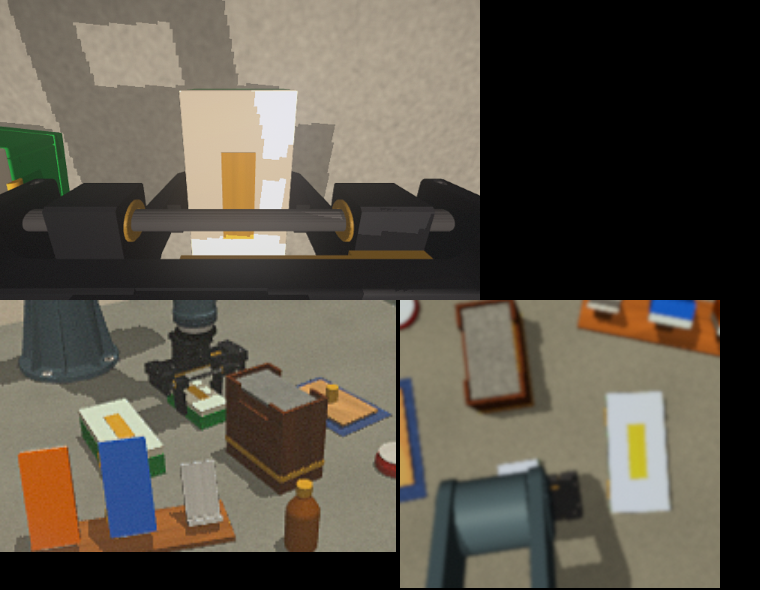

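Request:
apply_moves(motion=[0,0,-0.01,0,0,0,0,-0.015,0,0,0,0,-0.015,0,0])

```text
clock: 30.95
tool_pos: [0.35, 0.1456, 0.01]
ee_rot: [3.142, 0.0, -3.06]
contact_force: [-0.3, -0.0, 2.0]
gripper_width: 0.0641
grip_force: 30.0
```

Run:
```python
from h import *
o=st(); C=cam("wrist"); vision.capture("wrist"); b=region("wrist","case_c",(o["tool_pos"][0]+.02,.148,.03)); b2=None
print(b[0],b[1].sum())
m=b[1].astype(np.uint8)
v,u=np.nonzero(m); print(u.min(),u.max(),v.min(),v.max())
for t in (0,.1,.2,.3):
    p=o["tool_pos"]; print(t)
    for n in (.016,.02,.029):
        pts=[]
        up=np.array([-np.cos(t)*EW[0],-np.cos(t)*EW[1],np.sin(t)]); nn=np.array([np.sin(t)*EW[0],np.sin(t)*EW[1],np.cos(t)]); y=np.array([-EW[1],EW[0],0])
        for L in (.096,): pts=[(.13-L)*up+s*.032*y+(.04-n)*nn+p+[0,0,.019] for s in (-1,1)]
        print(n,proj(None,np.array(pts),C).round(0).tolist())
```

```text
{'clock': 30.95, 'tool_pos': [0.35, 0.146, 0.01], 'ee_rot': [3.142, 0.0, -3.06], 'qpos': [0.078, 0.136, 2.226, 0.0, 0.779, -1.574], 'contact_force': [-0.273, -0.033, 1.983], 'gripper_width': 0.064, 'grip_force': 30.0}
81.60455024917869 26817.0
240 394 119 339
0
0.016 [[235.0, 214.0], [396.0, 214.0]]
0.02 [[237.0, 210.0], [394.0, 211.0]]
0.029 [[243.0, 204.0], [388.0, 204.0]]
0.1
0.016 [[233.0, 223.0], [398.0, 223.0]]
0.02 [[236.0, 218.0], [395.0, 219.0]]
0.029 [[241.0, 209.0], [390.0, 209.0]]
0.2
0.016 [[231.0, 233.0], [400.0, 233.0]]
0.02 [[234.0, 227.0], [397.0, 227.0]]
0.029 [[240.0, 215.0], [392.0, 215.0]]
0.3
0.016 [[229.0, 243.0], [401.0, 244.0]]
0.02 [[232.0, 236.0], [398.0, 237.0]]
0.029 [[238.0, 222.0], [393.0, 222.0]]
```

Run:
```python
from h import *
o=monitor.get_obs(); 
for z in (.04,.05): 
    P=pix2z("wrist",[(240,121),(394,121)],z); print(z,P.round(4).tolist(), np.linalg.norm(P[0]-P[1]).round(4), ((P.mean(0)-o["tool_pos"])[:2]@-EW).round(4))
```

```text
0.04 [[0.2835, 0.1094, 0.04], [0.2783, 0.1717, 0.04]] 0.0625 0.0693
0.05 [[0.2831, 0.1121, 0.05], [0.2784, 0.169, 0.05]] 0.0571 0.0694
```

Run:
```python
from h import *
rel([(.35,.146,.2,.08+np.pi,0),(.5843,.1737,.2,.08+np.pi,0),(.5843,.1737,.152,.08+np.pi,0)])
```

```text
[0.0, 0.001, -0.633, 0.0, 0.0] 
[-0.786, 0.03, -0.634, 0.0, 0.0] 
[-0.786, 0.03, -0.474, 0.0, 0.0]
```

Request:
apply_moves(motion=[0,0,-0.1,0,0,0,0,-0.3,0,0,0,0,-0.5,0,0,0,0,-0.64,0,0,-0.2,0.01,-0.64,0,0,-0.4,0.02,-0.64,0,0,-0.6,0.025,-0.64,0,0,-0.786,0.03,-0.64,0,0,-0.786,0.03,-0.64,0,0,-0.786,0.03,-0.6,0,0,-0.786,0.03,-0.56,0,0,-0.786,0.03,-0.56,0,0])

```text
clock: 32.6
tool_pos: [0.5823, 0.1737, 0.1767]
ee_rot: [-3.142, -0.003, -3.06]
contact_force: [0.0, 0.5, -3.2]
gripper_width: 0.0638
grip_force: 30.0
```

Run:
```python
from h import *
o=st(); C=cam("wrist"); w=snap("wrist","w10.png")
p=o["tool_pos"]; y=np.array([-EW[1],EW[0],0]); e=np.array([*EW,0])
print("case end pred flat",proj(None,[p*[1,1,0]+[0,0,p[2]+.03]-.0693*e+s*.032*y for s in (-1,1)],C).round(0).tolist())
b=region("wrist","case_c",(.56,.172,.19)); m=b[1].astype(np.uint8); v,u=np.nonzero(m); print(u.min(),u.max(),v.min(),v.max())
print(vision.find_in("wrist","well"))
print("well end pred",proj(None,[np.array([.58,.1734,.15])-.077*e+s*.044*y for s in (-1,1)],C).round(0).tolist())
```

```text
{'clock': 32.6, 'tool_pos': [0.582, 0.174, 0.177], 'ee_rot': [-3.142, -0.003, -3.06], 'qpos': [0.095, 0.313, 1.575, 0.0, 1.256, -1.558], 'contact_force': [0.03, 0.451, -3.214], 'gripper_width': 0.064, 'grip_force': 30.0}
case end pred flat [[237.0, 121.0], [395.0, 121.0]]
239 396 119 339
[{'position': [0.5063, 0.1644, 0.1491], 'confidence': 0.78}]
well end pred [[242.0, 102.0], [391.0, 103.0]]
```

View pics/w10.png

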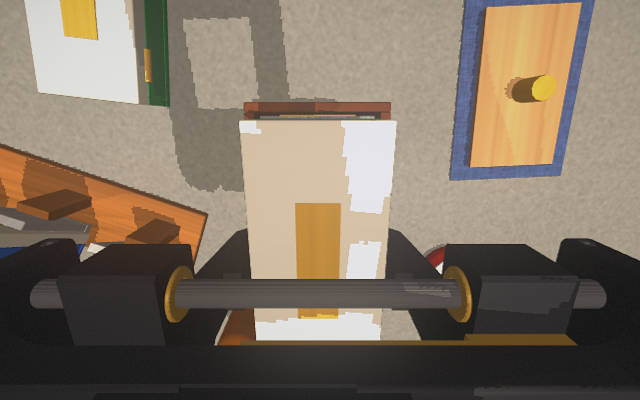

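Request:
apply_moves(motion=[0,0,0.04,0,0,0,0,0.07,0,0,0,0,0.08,0,0,0,0,0.08,0,0,0,0,0.08,0,1,0,0,0.08,0,1,0,0,0.08,0,1,0,0,0.08,0,1,0,0,-0.05,0,1,0,0,-0.15,0,0,0.008,0,-0.15,0,0,0.008,0,-0.15,0,0])

```text
clock: 34.3
tool_pos: [0.5812, 0.1735, 0.222]
ee_rot: [3.142, -0.001, -3.06]
contact_force: [-0.5, -0.1, 0.8]
gripper_width: 0.0603
grip_force: 0.0
```

Request:
apply_moves(motion=[0,0,0,0,0,0,0,0,0,0,0,0,0,0,0,0,0,0.08,0,0,0,0,0.12,0,0,0,0,0.16,0,0,0,0,0.2,0,0,0,0,0.24,0,0,0,0,0.28,0,0,0,0,0.3,0,0])

```text
clock: 35.55
tool_pos: [0.5822, 0.1736, 0.1327]
ee_rot: [3.141, 0.001, -3.06]
contact_force: [-0.6, 0.3, 4.9]
gripper_width: 0.0003
grip_force: 2.7
```

Run:
```python
from h import *
rel([rk(-.024,0,.26,np.pi/2+YR,1)])
```

```text
[-0.076, -0.936, -0.424, 0.609, 1.0]
```

Request:
apply_moves(motion=[0,0,-0.2,0,0,0,0,-0.42,0,0,-0.05,-0.2,-0.42,0.059,1,-0.076,-0.4,-0.42,0.117,1,-0.076,-0.6,-0.42,0.175,1,-0.076,-0.8,-0.42,0.233,1,-0.076,-0.936,-0.42,0.29,1,-0.076,-0.936,-0.42,0.35,1,-0.076,-0.936,-0.42,0.41,1,-0.076,-0.936,-0.42,0.47,1,-0.076,-0.936,-0.42,0.53,1,-0.076,-0.936,-0.42,0.59,1])

```text
clock: 37.05
tool_pos: [0.6272, -0.1046, 0.2581]
ee_rot: [-3.141, -0.0, 1.368]
contact_force: [-0.1, 0.8, -0.4]
gripper_width: 0.0884
grip_force: 0.0
```

Run:
```python
from h import *
st(); G=np.pi/2+YR
vision.capture("wrist"); vision.capture("top"); print([ (d["position"],d["confidence"]) for d in vision.find_in("top","case_c")])
C=cam("wrist")
for q,c0 in (("case_b",O),("case_a",O-.105*EY)):
  for n in ("scene","wrist"):
    if n=="scene": vision.capture(n)
    b=region(n,q,(*(c0-.01*EX),.1))
    if b: print(q,n,b[0],b[1].sum(),*fit([(cam(n),b[1])],[CASE],planar(0),[*c0,YR],[.01,.01,.05]))
b=region("top","case_c",(.58,.173,.13)); print(b[0],*fit([(cam("top"),b[1])],FLAT,planar(.095),[.58,.173,.08],[.01,.01,.05]))
rel([rk(-.024,0,.26,G,1),rk(-.024,0,.118,G,1)])
```

```text
{'clock': 37.05, 'tool_pos': [0.627, -0.105, 0.258], 'ee_rot': [-3.141, -0.0, 1.368], 'qpos': [-0.351, 0.3, 1.422, -0.0, 1.42, -0.149], 'contact_force': [-0.145, 0.835, -0.397], 'gripper_width': 0.088, 'grip_force': 0.0}
[([0.6244, -0.192, 0.1332], 0.7), ([0.5737, 0.174, 0.1309], 0.67)]
case_b scene 1.475756017941212 1467.0 [ 0.6512987  -0.11127434 -0.24905446] [0.962]
case_b wrist 7.728939011925403 5215.0 [ 0.65140043 -0.1110687  -0.26745239] [0.981]
case_a scene 1.4344658459308004 1533.0 [ 0.62315046 -0.21187187 -0.24791477] [0.967]
case_a wrist 3.373201999732512 3428.0 [ 0.62409162 -0.21307904 -0.2764612 ] [0.667]
1.270928720197497 [0.58287376 0.1716614  0.07187762] [0.96]
[0.001, 0.0, -0.003, 0.021, 1.0] 
[0.001, 0.0, 0.47, 0.021, 1.0]
```

Request:
apply_moves(motion=[0,0,0.1,0.021,1,0,0,0.25,0.021,1,0,0,0.38,0.021,1,0,0,0.45,0.021,1,0,0,0.468,0.021,1,0,0,0.468,0.021,1])

```text
clock: 38.55
tool_pos: [0.6282, -0.1048, 0.1197]
ee_rot: [3.14, 0.0, 1.308]
contact_force: [-0.1, 0.4, 0.9]
gripper_width: 0.0881
grip_force: 0.0
```

Request:
apply_moves(motion=[0,0.03,0,0,0.9,0,0.06,0,0,0.8,0,0.09,0,0,0.7,0,0.11,0,0,0.62,0,0.125,0,0,0.57,0,0.13,0,0,0.53,0,0.13,0,0,0.53,0,0.13,0,0,0.53])

```text
clock: 39.55
tool_pos: [0.665, -0.1146, 0.1187]
ee_rot: [-3.141, 0.0, 1.308]
contact_force: [0.7, 0.1, 0.3]
gripper_width: 0.0464
grip_force: 0.1
```

Request:
apply_moves(motion=[0,0,0,0,0,0,0,0,0,0,0,0,0,0,0,0,0,-0.1,0,0,0,0,-0.25,0,0,0,0,-0.45,0,0,0,0,-0.53,0,0,0,0,-0.53,0,0])

```text
clock: 40.55
tool_pos: [0.6655, -0.1147, 0.2798]
ee_rot: [3.139, 0.0, 1.308]
contact_force: [0.3, -0.1, -3.2]
gripper_width: 0.0392
grip_force: 29.8
```

```bash
cat >> h.py <<'E'
def pinched(q):
    "silhouette check of a case pinched upright below the TCP: fit height offset"
    o=monitor.get_obs(); p=o["tool_pos"]; yw=o["ee_rot"][2]
    H=[box((-.032,-.02,-.13),(.032,.02,0))]  # tool x: width, y: thickness
    Rz=Ro.from_euler('z',yw).as_matrix()
    mk=lambda a:(lambda h:h@Ro.from_euler('x',a[1]).as_matrix().T@Rz.T+p+[0,0,a[0]])
    vision.capture("scene"); b=region("scene",q,p-[0,0,.02])
    if b: print("pinched top-above-TCP, tilt",b[0],b[1].sum(),*fit([(cam("scene"),b[1])],H,mk,[.045,0],[.01,.05]))
E
python3 - <<'E'
from h import *
st(); pinched("case_b")
E
```

```text
{'clock': 40.55, 'tool_pos': [0.666, -0.115, 0.28], 'ee_rot': [3.139, 0.0, 1.308], 'qpos': [-0.346, 0.372, 1.287, 0.0, 1.48, -0.084], 'contact_force': [0.342, -0.141, -3.179], 'gripper_width': 0.039, 'grip_force': 29.832}
pinched top-above-TCP, tilt 7.1949476927291265 1195.0 [0.00634329 0.46141939] [0.831]
```

Request:
apply_moves(motion=[0,0,0,0.058,0,0,0,0,0.117,0,0,0,0,0.175,0,0,0,0,0.233,0,0,0,0,0.29,0,0,0,0,0.35,0,0,0,0,0.41,0,0,0,0,0.46,0,0,0,0,0.5,0,0,0,0,0.5,0])

```text
clock: 41.95
tool_pos: [0.6641, -0.1143, 0.275]
ee_rot: [-3.141, 0.004, -0.261]
contact_force: [0.4, 0.5, -2.8]
gripper_width: 0.0392
grip_force: 29.8
```

Request:
apply_moves(motion=[0,0,0,0.058,0,0,0,0,0.117,0,0,0,0,0.175,0,0,0,0,0.233,0,0,0,0,0.29,0,0,0,0,0.35,0,0,0,0,0.41,0,0,0,0,0.46,0,0,0,0,0.5,0,0,0,0,0.5,0,0,0,0,0.5,0])

```text
clock: 43.32
tool_pos: [0.6648, -0.1145, 0.2769]
ee_rot: [3.14, 0.0, -1.83]
contact_force: [0.4, 0.2, -3.2]
gripper_width: 0.0392
grip_force: 29.8
```

Run:
```python
from h import *
st(); rel([rk(.0155,0,.122,YR-np.pi/2,0)]); pinched("case_b")
```

```text
{'clock': 43.325, 'tool_pos': [0.665, -0.115, 0.277], 'ee_rot': [3.14, 0.0, -1.83], 'qpos': [-0.346, 0.375, 1.289, 0.0, 1.479, 3.054], 'contact_force': [0.359, 0.232, -3.163], 'gripper_width': 0.039, 'grip_force': 29.832}
[-0.0, -0.004, 0.516, 0.001, 0.0] 
pinched top-above-TCP, tilt 6.50725794438425 1239.0 [ 0.00516897 -0.47521546] [0.818]
```

Request:
apply_moves(motion=[0,-0.003,0.2,0,0,0,-0.003,0.35,0,0,0,-0.003,0.45,0,0,0,-0.003,0.48,0,0,0,-0.003,0.505,0,0,0,-0.003,0.518,0,0,0,-0.003,0.526,0,0,0,-0.003,0.526,0,0])

```text
clock: 44.48
tool_pos: [0.6671, -0.1152, 0.1212]
ee_rot: [-3.139, -0.0, -1.833]
contact_force: [2.3, -1.2, -2.2]
gripper_width: 0.0393
grip_force: 29.8
```

Run:
```python
from h import *
st()
```

```text
{'clock': 44.475, 'tool_pos': [0.667, -0.115, 0.121], 'ee_rot': [-3.139, -0.0, -1.833], 'qpos': [-0.346, 0.513, 1.421, 0.0, 1.205, 3.058], 'contact_force': [2.331, -1.221, -2.161], 'gripper_width': 0.039, 'grip_force': 29.827}
```

Request:
apply_moves(motion=[0,0,0.007,0,0,0,0,0.012,0,0,0,0,0.012,0,0,0,0,0.012,0,0])

```text
clock: 44.98
tool_pos: [0.6678, -0.1155, 0.1189]
ee_rot: [-3.137, -0.0, -1.833]
contact_force: [1.5, -0.5, 7.5]
gripper_width: 0.0393
grip_force: 29.8
```

Request:
apply_moves(motion=[0,0,0,0,0.54,0,0.015,0,0,0.56,0,0.033,0,0,0.58,0,0.05,0,0,0.6,0,0.067,0,0,0.63,0,0.085,0,0,0.68,0,0.1,0,0,0.75,0,0.12,0,0,0.9,0,0.133,0,0,1,0,0.133,0,0,1,0,0.133,0,0,1])

```text
clock: 46.35
tool_pos: [0.6276, -0.1046, 0.1164]
ee_rot: [-3.141, -0.0, -1.833]
contact_force: [-0.2, -1.2, -0.7]
gripper_width: 0.0879
grip_force: 0.0
```

Request:
apply_moves(motion=[0,0,-0.1,0,1,0,0,-0.3,0,1,0,0,-0.5,0,1,0,0,-0.5,-0.058,1,0,0,-0.5,-0.117,1,0,0,-0.5,-0.175,1,0,0,-0.5,-0.233,1,0,0,-0.5,-0.29,1,0,0,-0.5,-0.35,1,0,0,-0.5,-0.41,1,0,0,-0.5,-0.46,1,0,0,-0.5,-0.5,1])

```text
clock: 47.85
tool_pos: [0.6276, -0.1046, 0.2663]
ee_rot: [-3.142, -0.0, -0.258]
contact_force: [0.2, -0.1, 0.5]
gripper_width: 0.0883
grip_force: 0.0
```

Run:
```python
from h import *
st()
for n in ("scene","top"):
    vision.capture(n); b=region(n,"case_b",(*(O-.01*EX),.1))
    if b: print(n,b[0],b[1].sum(),*fit([(cam(n),b[1])],[CASE],planar(0),[*O,YR],[.01,.01,.05]))
rel([rk(-.0225,0,.2,YR,1),rk(-.0225,0,.107,YR,1)])
```

```text
{'clock': 47.85, 'tool_pos': [0.628, -0.105, 0.266], 'ee_rot': [-3.142, -0.0, -0.258], 'qpos': [-0.351, 0.295, 1.413, 0.0, 1.434, 1.477], 'contact_force': [0.184, -0.112, 0.483], 'gripper_width': 0.088, 'grip_force': 0.0}
scene 1.5149605512605202 1428.0 [ 0.65160648 -0.11065878 -0.26462023] [0.959]
top 7.09277895711862 280.0 [ 0.68286038 -0.12309917 -0.3732389 ] [0.461]
[0.005, -0.001, 0.221, -0.001, 1.0] 
[0.005, -0.001, 0.531, -0.001, 1.0]
```

Request:
apply_moves(motion=[0.005,0,0.2,0,1,0.005,0,0.35,0,1,0.005,0,0.48,0,1,0.005,0,0.53,0,1,0.005,0,0.53,0,1,0.005,0,0.53,0,0,0.005,0,0.53,0,0,0.005,0,0.53,0,0,0.005,0,0.53,0,0,0.005,0,0.53,0,0])

```text
clock: 49.4
tool_pos: [0.6299, -0.1051, 0.1089]
ee_rot: [3.142, -0.003, -0.263]
contact_force: [-0.3, 1.5, 6.4]
gripper_width: 0.0639
grip_force: 30.0
```

Request:
apply_moves(motion=[0,0,-0.1,0,0,0,0,-0.25,0,0,0,0,-0.42,0,0,0,0,-0.48,0,0,0,0,-0.48,0,0])

```text
clock: 50.02
tool_pos: [0.6291, -0.105, 0.2516]
ee_rot: [3.141, -0.001, -0.263]
contact_force: [-0.6, 0.2, -3.3]
gripper_width: 0.0635
grip_force: 30.0
```

Run:
```python
from h import *
o=st(); held(o["tool_pos"],EX,(1.13,.096),"case_b",("scene",))
im=vision.capture("scene"); b=region("scene","case_b",o["tool_pos"]); print("colour",im[b[1]>0].mean(0).round())
rel([(.41,.15,.25,.08,0),(.41,.15,.083,.08,0)])
```

```text
{'clock': 50.025, 'tool_pos': [0.629, -0.105, 0.252], 'ee_rot': [3.141, -0.001, -0.263], 'qpos': [-0.351, 0.308, 1.426, -0.0, 1.406, 1.482], 'contact_force': [-0.582, 0.169, -3.317], 'gripper_width': 0.064, 'grip_force': 29.962}
scene 7.2238601647254725 1662.0 [1.1536908  0.09798456] [0.965]
colour [165. 151. 119.]
[-0.922, -0.631, 0.0, -0.109, 0.0] 
[-0.92, -0.631, 0.557, -0.109, 0.0]
```

Request:
apply_moves(motion=[-0.2,-0.14,0,0,0,-0.4,-0.28,0,-0.05,0,-0.6,-0.42,0,-0.109,0,-0.8,-0.56,0,-0.109,0,-0.921,-0.631,0,-0.109,0,-0.921,-0.631,0,-0.109,0,-0.921,-0.631,0.2,-0.109,0,-0.921,-0.631,0.38,-0.109,0,-0.921,-0.631,0.5,-0.109,0,-0.921,-0.631,0.54,-0.109,0,-0.921,-0.631,0.555,-0.109,0,-0.921,-0.631,0.555,-0.109,0])

```text
clock: 51.82
tool_pos: [0.4122, 0.1497, 0.0858]
ee_rot: [-3.142, -0.002, 0.08]
contact_force: [0.3, -0.9, -3.0]
gripper_width: 0.0637
grip_force: 30.0
```

Request:
apply_moves(motion=[0,0,0.008,0,0,0,0,0.015,0,0,0,0,0.015,0,0])

```text
clock: 52.2
tool_pos: [0.4113, 0.1496, 0.0805]
ee_rot: [-3.142, -0.0, 0.08]
contact_force: [-0.1, -0.5, -2.0]
gripper_width: 0.064
grip_force: 30.0
```

Request:
apply_moves(motion=[-0.02,0,0.014,0,0,-0.054,0,0.024,0,0,-0.08,0,0.037,0,0,-0.104,0,0.05,0,0,-0.104,0,0.05,0,0])

```text
clock: 52.82
tool_pos: [0.3816, 0.1474, 0.0666]
ee_rot: [-3.142, -0.004, 0.08]
contact_force: [-1.0, 1.5, 6.4]
gripper_width: 0.0637
grip_force: 30.0
```

Run:
```python
from h import *
o=st(); held(o["tool_pos"],EW,(.8,.096),"case_b",("wrist","top"))
```

```text
{'clock': 52.825, 'tool_pos': [0.382, 0.147, 0.067], 'ee_rot': [-3.142, -0.004, 0.08], 'qpos': [0.076, 0.058, 2.144, 0.0, 0.935, 1.567], 'contact_force': [-1.036, 1.496, 6.426], 'gripper_width': 0.064, 'grip_force': 29.998}
wrist 28.92238612289808 26631.0 [0.81573153 0.0970111 ] [0.824]
top 30.153431082042886 160.0 [1.21596832 0.31641161] [0.203]
```

Request:
apply_moves(motion=[-0.023,0,0.018,0,0,-0.045,0,0.037,0,0,-0.065,0,0.058,0,0,-0.083,0,0.08,0,0,-0.098,0,0.103,0,0,-0.113,0,0.128,0,0,-0.113,0,0.128,0,0])

```text
clock: 54.0
tool_pos: [0.3463, 0.1444, 0.0267]
ee_rot: [3.142, -0.0, 0.08]
contact_force: [0.2, 1.2, 0.8]
gripper_width: 0.0636
grip_force: 30.0
```

Run:
```python
from h import *
o=st(); held(o["tool_pos"],EW,(.3,.096),"case_b",("wrist",))
```

```text
{'clock': 54.0, 'tool_pos': [0.346, 0.144, 0.027], 'ee_rot': [3.142, -0.0, 0.08], 'qpos': [0.076, 0.083, 2.234, -0.0, 0.825, 1.567], 'contact_force': [0.175, 1.232, 0.768], 'gripper_width': 0.064, 'grip_force': 29.998}
wrist 57.228611268356104 36868.0 [0.37960218 0.09904184] [0.855]
```

Request:
apply_moves(motion=[-0.01,0,0.025,0,0,-0.018,0,0.045,0,0,-0.026,0,0.066,0,0,-0.026,0,0.07,0,0,-0.026,0,0.07,0,0])

```text
clock: 54.78
tool_pos: [0.3381, 0.1437, 0.0057]
ee_rot: [3.142, 0.001, 0.08]
contact_force: [1.6, -0.2, 0.1]
gripper_width: 0.0639
grip_force: 30.0
```

Request:
apply_moves(motion=[0,0,0,0,0.8,0,0,0,0,0.86,0,0,0,0,0.88,0,0,-0.02,0,1,0,0,-0.02,0,1])

```text
clock: 55.4
tool_pos: [0.339, 0.1438, 0.0124]
ee_rot: [3.142, -0.001, 0.08]
contact_force: [0.1, 0.1, -0.2]
gripper_width: 0.088
grip_force: 0.0
```

Run:
```python
from h import *
o=st(); vision.capture("wrist"); b=region("wrist","case_b",(.375,.147,.03)); m=b[1].astype(np.uint8); print(b[0],m.sum())
v,u=np.nonzero(m); v0=v.min(); us=[u[v==v0+k] for k in (4,40,100)]; print(v0,[(a.min(),a.max()) for a in us])
P=pix2z("wrist",[(us[0].min(),v0),(us[0].max(),v0),(us[2].min(),v0+100),(us[2].max(),v0+100)],.04)
print(P.round(4).tolist(),np.linalg.norm(P[0]-P[1]),np.linalg.norm(P[2]-P[3]),(P[:2].mean(0)-o["tool_pos"])[:2]@EW,(P[:2].mean(0)-o["tool_pos"])[:2]@[-EW[1],EW[0]])
```

```text
{'clock': 55.4, 'tool_pos': [0.339, 0.144, 0.012], 'ee_rot': [3.142, -0.001, 0.08], 'qpos': [0.076, 0.106, 2.253, -0.0, 0.781, 1.567], 'contact_force': [0.074, 0.145, -0.215], 'gripper_width': 0.088, 'grip_force': 0.0}
10.431254238702094 35033
62 [(np.int64(237), np.int64(398)), (np.int64(240), np.int64(395)), (np.int64(244), np.int64(392))]
[[0.4269, 0.1834, 0.04], [0.432, 0.1207, 0.04], [0.3878, 0.1804, 0.04], [0.3929, 0.117, 0.04]] 0.06295039467416129 0.06362852966964272 0.09086091831416836 0.000952354529497426
```

Request:
apply_moves(motion=[0.04,0,0,0,1,0.087,0.003,0,0,1,0.087,0.003,0.01,0,1,0.087,0.003,0.01,0,0,0.087,0.003,0.01,0,0,0.087,0.003,0.01,0,0,0.087,0.003,0.01,0,0,0.087,0.003,-0.1,0,0,0.087,0.003,-0.3,0,0,0.087,0.003,-0.5,0,0,0.087,0.003,-0.64,0,0,0.087,0.003,-0.64,0,0])

```text
clock: 57.05
tool_pos: [0.3667, 0.1452, 0.2071]
ee_rot: [3.142, -0.008, 0.08]
contact_force: [0.5, -0.3, -2.9]
gripper_width: 0.0636
grip_force: 30.0
```

```bash
cat >> h.py <<'E'
def endpt(q,e,top,near):
    o=monitor.get_obs(); vision.capture("wrist"); b=region("wrist",q,near); m=b[1].astype(np.uint8); print(b[0],m.sum())
    v,u=np.nonzero(m); v0=v.min(); a=u[v==v0+4]
    P=pix2z("wrist",[(a.min(),v0),(a.max(),v0)],top); d=(P.mean(0)-o["tool_pos"])[:2]
    print("v0",v0,"width",np.linalg.norm(P[0]-P[1]).round(4),"end from TCP along, across",(d@e).round(4),(d@[-e[1],e[0]]).round(4))
E
python3 - <<'E'
from h import *
o=st(); p=o["tool_pos"]; endpt("case_b",EW,p[2]+.031,(p[0]+.02,p[1],p[2]+.02))
rel([(.58,.1734,.2,.08,0),(.58,.1734,.142,.08,0)])
E
```

```text
{'clock': 57.05, 'tool_pos': [0.367, 0.145, 0.207], 'ee_rot': [3.142, -0.008, 0.08], 'qpos': [0.074, -0.225, 2.071, -0.0, 1.288, 1.564], 'contact_force': [0.535, -0.303, -2.856], 'gripper_width': 0.064, 'grip_force': 30.0}
6.026062826244027 26392
v0 126 width 0.0603 end from TCP along, across 0.0639 0.0007
[0.728, -0.037, 0.005, -0.0, 0.0] 
[0.728, -0.037, 0.198, -0.0, 0.0]
```

Request:
apply_moves(motion=[0.2,-0.01,0,0,0,0.4,-0.02,0,0,0,0.6,-0.03,0,0,0,0.725,-0.037,0,0,0,0.725,-0.037,0,0,0,0.725,-0.037,0.05,0,0,0.725,-0.037,0.1,0,0,0.725,-0.037,0.12,0,0,0.725,-0.037,0.12,0,0])

```text
clock: 58.32
tool_pos: [0.5797, 0.1734, 0.1673]
ee_rot: [-3.142, 0.001, 0.08]
contact_force: [0.4, 0.4, -2.9]
gripper_width: 0.0638
grip_force: 30.0
```

Run:
```python
from h import *
o=st(); p=o["tool_pos"]; endpt("case_b",EW,p[2]+.031,(p[0]+.02,p[1],p[2]+.02))
print("well centre from TCP", (np.array([.58,.1734])-p[:2])@EW,(np.array([.58,.1734])-p[:2])@[-EW[1],EW[0]])
C=cam("wrist"); e=np.array([*EW,0]); y=np.array([-EW[1],EW[0],0])
print("well end pred",proj(None,[np.array([.58,.1734,.15])+.077*e+s*.044*y for s in (-1,1)],C).round(0).tolist())
rel([(.58,.1734,.142,.08,0)])
im=vision.capture("wrist"); cv2.imwrite("pics/w11.png",im[:,:,::-1])
```

```text
{'clock': 58.325, 'tool_pos': [0.58, 0.173, 0.167], 'ee_rot': [-3.142, 0.001, 0.08], 'qpos': [0.095, 0.317, 1.591, 0.0, 1.235, 1.585], 'contact_force': [0.438, 0.373, -2.865], 'gripper_width': 0.064, 'grip_force': 30.0}
8.105444244968169 26538
v0 125 width 0.063 end from TCP along, across 0.0685 0.0011
well centre from TCP 0.00026416739792362834 -2.315231473502051e-05
well end pred [[397.0, 107.0], [242.0, 107.0]]
[-0.003, 0.0, 0.089, -0.0, 0.0]
```

View pics/w11.png

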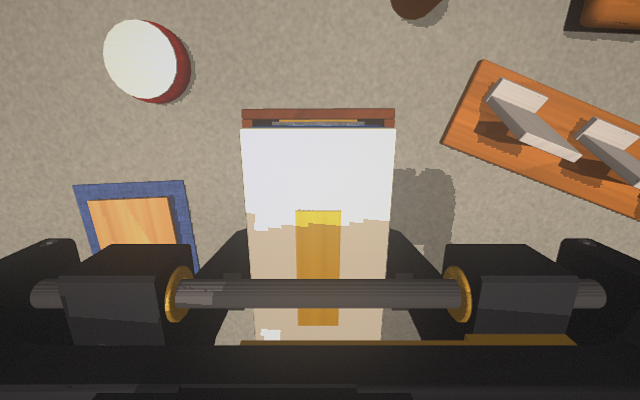

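Request:
apply_moves(motion=[-0.005,0,0.04,0,0,-0.005,0,0.07,0,0,-0.005,0,0.085,0,0,-0.005,0,0.088,0,0,-0.005,0,0.088,0,0])

```text
clock: 59.15
tool_pos: [0.5792, 0.1733, 0.1416]
ee_rot: [-3.142, -0.0, 0.08]
contact_force: [-0.2, 0.4, -2.8]
gripper_width: 0.0637
grip_force: 30.0
```

Request:
apply_moves(motion=[0,0,0,0,0.8,0,0,0,0,0.9,0,0,0,0,0.95,0,0,0,0,0.95,0,0,-0.12,0,0.95,0,0,-0.24,0,0.5,0,0,-0.24,0,0,0,0,-0.24,0,0,0,0,-0.24,0,0,0,0,-0.24,0,0])

```text
clock: 60.4
tool_pos: [0.5784, 0.1732, 0.2122]
ee_rot: [3.142, 0.002, 0.08]
contact_force: [0.9, 0.2, 0.6]
gripper_width: 0.036
grip_force: 0.0
```

Run:
```python
from h import *
o=st()
vision.capture("top"); vision.capture("scene"); 
for z in (.135,):
    b=region("top","case_b",(.58,.173,.17)); print(b[0],b[1].sum(),*fit([(cam("top"),b[1])],FLAT,planar(z),[.58,.173,.08],[.01,.01,.05]))
print([(np.round(d["position"],3),d["confidence"]) for d in vision.find_in("scene","case_b")])
rel([(.58,.1734,.133,.08,0)])
```

```text
{'clock': 60.4, 'tool_pos': [0.578, 0.173, 0.212], 'ee_rot': [3.142, 0.002, 0.08], 'qpos': [0.095, 0.269, 1.556, 0.0, 1.319, 1.586], 'contact_force': [0.889, 0.205, 0.552], 'gripper_width': 0.036, 'grip_force': 0.0}
14.976127770788542 213.0 [0.58038153 0.17202219 0.10816906] [0.125]
[(array([ 0.809, -0.306,  0.027]), 0.72), (array([ 0.458, -0.043,  0.055]), 0.65), (array([ 0.63 , -0.217,  0.108]), 0.64), (array([0.597, 0.156, 0.168]), 0.55)]
[0.004, -0.0, 0.268, -0.0, 0.0]
```

Request:
apply_moves(motion=[0,0,0,0,0,0,0,0,0,0,0,0,0,0,0,0,0,0.08,0,0,0,0,0.12,0,0,0,0,0.16,0,0,0,0,0.2,0,0,0,0,0.24,0,0,0,0,0.268,0,0,0,0,0.275,0,0,0,0,0.275,0,0])

```text
clock: 62.02
tool_pos: [0.5793, 0.1733, 0.1308]
ee_rot: [-3.142, -0.0, 0.08]
contact_force: [0.1, 0.5, 0.1]
gripper_width: 0.0002
grip_force: 0.0
```

Run:
```python
from h import *
o=st(); rel([(.58,.1734,.26,.08,0)]); rel([rk(-.024,-1,.26,np.pi/2+YR,1)],(.58,.1734,.26,.08))
```

```text
{'clock': 62.025, 'tool_pos': [0.579, 0.173, 0.131], 'ee_rot': [-3.142, -0.0, 0.08], 'qpos': [0.095, 0.359, 1.618, 0.0, 1.165, 1.586], 'contact_force': [0.116, 0.467, 0.111], 'gripper_width': 0.0, 'grip_force': 0.0}
[0.003, -0.0, -0.431, -0.0, 0.0] 
[-0.033, 1.265, 0.0, -0.391, 1.0] TOO FAR
```

Request:
apply_moves(motion=[0,0,-0.2,0,0,0,0,-0.43,0,0,0,0.2,-0.43,-0.05,0.5,0,0.4,-0.43,-0.1,1,0,0.6,-0.43,-0.16,1,0,0.8,-0.43,-0.22,1,0,0.95,-0.43,-0.28,1,0,0.95,-0.43,-0.34,1,0,0.95,-0.43,-0.391,1,0,0.95,-0.43,-0.391,1])

```text
clock: 63.28
tool_pos: [0.602, -0.1111, 0.2598]
ee_rot: [3.141, -0.0, 1.306]
contact_force: [0.2, 0.2, -0.1]
gripper_width: 0.0785
grip_force: 0.0
```

Run:
```python
from h import *
st(); vision.capture("top"); vision.capture("scene")
b=region("top","case_b",(.58,.173,.13)); print(b[0],b[1].sum(),*fit([(cam("top"),b[1])],[box((-.065,-.032,0),(.065,.032,0.001))],planar(.131),[.58,.173,.08],[.01,.01,.05]))
print([(np.round(d["position"],3),round(d["confidence"],2)) for n in ("scene","top") for d in vision.find_in(n,"case_b")])
print("cover",[(np.round(d["position"],3),round(d["confidence"],2)) for n in ("scene","top") for d in vision.find_in(n,"cover")])
rel([rk(-.024,-1,.26,np.pi/2+YR,1),rk(-.024,-1,.118,np.pi/2+YR,1)])
```

```text
{'clock': 63.275, 'tool_pos': [0.602, -0.111, 0.26], 'ee_rot': [3.141, -0.0, 1.306], 'qpos': [-0.376, 0.246, 1.487, 0.0, 1.409, -0.112], 'contact_force': [0.241, 0.19, -0.135], 'gripper_width': 0.078, 'grip_force': 0.0}
1.6051974749583362 1576.0 [0.58135735 0.17040112 0.08843986] [0.909]
[(array([0.571, 0.167, 0.125]), 0.89), (array([ 0.808, -0.305,  0.027]), 0.87), (array([ 0.462, -0.043,  0.055]), 0.76), (array([ 0.63 , -0.216,  0.108]), 0.68), (array([0.639, 0.137, 0.082]), 0.25), (array([ 0.6  , -0.201,  0.154]), 0.95), (array([0.576, 0.168, 0.13 ]), 0.82)]
cover [(array([0.49 , 0.376, 0.009]), 0.71), (array([0.701, 0.343, 0.031]), 0.67), (array([0.466, 0.374, 0.014]), 0.85)]
[-0.308, 0.078, 0.0, -0.0, 1.0] 
[-0.308, 0.078, 0.474, -0.0, 1.0]
```

Request:
apply_moves(motion=[-0.15,0.04,0,0,1,-0.308,0.078,0,0,1,-0.308,0.078,0.1,0,1,-0.308,0.078,0.25,0,1,-0.308,0.078,0.38,0,1,-0.308,0.078,0.45,0,1,-0.308,0.078,0.474,0,1,-0.308,0.078,0.474,0,1,-0.308,0.078,0.474,0,1])

```text
clock: 64.8
tool_pos: [0.6015, -0.2066, 0.1196]
ee_rot: [3.139, 0.001, 1.308]
contact_force: [0.3, -0.8, 0.2]
gripper_width: 0.0878
grip_force: 0.0
```

Request:
apply_moves(motion=[0,0.03,0,0,0.9,0,0.06,0,0,0.8,0,0.09,0,0,0.7,0,0.11,0,0,0.62,0,0.125,0,0,0.57,0,0.13,0,0,0.53,0,0.13,0,0,0.53,0,0.13,0,0,0.53])

```text
clock: 65.8
tool_pos: [0.6379, -0.2162, 0.1178]
ee_rot: [-3.141, -0.0, 1.308]
contact_force: [0.5, 0.6, -0.1]
gripper_width: 0.0468
grip_force: 0.1
```

Request:
apply_moves(motion=[0,0,0,0,0,0,0,0,0,0,0,0,0,0,0,0,0,-0.1,0,0,0,0,-0.25,0,0,0,0,-0.45,0,0,0,0,-0.53,0,0,0,0,-0.53,0,0])

```text
clock: 66.8
tool_pos: [0.6387, -0.2165, 0.2791]
ee_rot: [3.138, 0.001, 1.308]
contact_force: [-0.9, -0.3, -1.7]
gripper_width: 0.0394
grip_force: 29.8
```

Run:
```python
from h import *
st()
```

```text
{'clock': 66.8, 'tool_pos': [0.639, -0.217, 0.279], 'ee_rot': [3.138, 0.001, 1.308], 'qpos': [-0.502, 0.369, 1.292, -0.0, 1.477, -0.24], 'contact_force': [-0.866, -0.268, -1.66], 'gripper_width': 0.039, 'grip_force': 29.778}
```

Same picture as before; turn the half turn (positive) and set it back in bay a.

Request:
apply_moves(motion=[0,0,0,0.058,0,0,0,0,0.117,0,0,0,0,0.175,0,0,0,0,0.233,0,0,0,0,0.29,0,0,0,0,0.35,0,0,0,0,0.41,0,0,0,0,0.46,0,0,0,0,0.5,0,0,0,0,0.5,0])

```text
clock: 68.05
tool_pos: [0.6369, -0.2157, 0.2738]
ee_rot: [-3.141, 0.005, -0.261]
contact_force: [-0.4, 0.1, -2.7]
gripper_width: 0.0393
grip_force: 29.8
```

Request:
apply_moves(motion=[0,0,0,0.058,0,0,0,0,0.117,0,0,0,0,0.175,0,0,0,0,0.233,0,0,0,0,0.29,0,0,0,0,0.35,0,0,0,0,0.41,0,0,0,0,0.46,0,0,0,0,0.5,0,0,0,0,0.5,0,0,0,0,0.5,0])

```text
clock: 69.42
tool_pos: [0.6378, -0.2161, 0.2759]
ee_rot: [3.14, 0.0, -1.83]
contact_force: [-0.0, 1.3, -2.2]
gripper_width: 0.0393
grip_force: 29.8
```

Run:
```python
from h import *
st(); rel([rk(.0155,-1,.119,YR-np.pi/2,0)])
```

```text
{'clock': 69.425, 'tool_pos': [0.638, -0.216, 0.276], 'ee_rot': [3.14, 0.0, -1.83], 'qpos': [-0.502, 0.372, 1.294, -0.0, 1.477, 2.898], 'contact_force': [-0.026, 1.262, -2.247], 'gripper_width': 0.039, 'grip_force': 29.778}
[-0.001, -0.003, 0.523, 0.001, 0.0]
```

Request:
apply_moves(motion=[0,-0.003,0.2,0,0,0,-0.003,0.35,0,0,0,-0.003,0.45,0,0,0,-0.003,0.48,0,0,0,-0.003,0.505,0,0,0,-0.003,0.518,0,0,0,-0.003,0.526,0,0,0,-0.003,0.532,0,0,0,-0.003,0.536,0,0,0,-0.003,0.536,0,0])

```text
clock: 70.68
tool_pos: [0.64, -0.2169, 0.1178]
ee_rot: [-3.139, -0.001, -1.833]
contact_force: [0.1, 0.7, 5.7]
gripper_width: 0.0394
grip_force: 29.8
```

Request:
apply_moves(motion=[0,0,0,0,0.54,0,0.015,0,0,0.56,0,0.033,0,0,0.58,0,0.05,0,0,0.6,0,0.067,0,0,0.63,0,0.085,0,0,0.68,0,0.1,0,0,0.75,0,0.12,0,0,0.9,0,0.133,0,0,1,0,0.133,0,0,1,0,0.133,0,0,1])

```text
clock: 72.05
tool_pos: [0.6006, -0.2062, 0.1162]
ee_rot: [-3.141, -0.0, -1.833]
contact_force: [0.0, 0.0, 0.6]
gripper_width: 0.0881
grip_force: 0.0
```

Request:
apply_moves(motion=[0,0,-0.1,0,1,0,0,-0.3,0,1,0,0,-0.5,0,1,0,0,-0.5,-0.058,1,0,0,-0.5,-0.117,1,0,0,-0.5,-0.175,1,0,0,-0.5,-0.233,1,0,0,-0.5,-0.29,1,0,0,-0.5,-0.35,1,0,0,-0.5,-0.41,1,0,0,-0.5,-0.46,1,0,0,-0.5,-0.5,1])

```text
clock: 73.55
tool_pos: [0.6006, -0.2062, 0.266]
ee_rot: [3.142, -0.0, -0.258]
contact_force: [-0.0, 0.7, -0.5]
gripper_width: 0.088
grip_force: 0.0
```

Run:
```python
from h import *
st(); A=O-.105*EY
im=vision.capture("scene"); b=region("scene","case_a",(*(A-.01*EX),.1))
if b: print(b[0],b[1].sum(),im[b[1]>0].mean(0),*fit([(cam("scene"),b[1])],[CASE],planar(0),[*A,YR],[.01,.01,.05]))
rel([rk(-.0225,-1,.2,YR,1),rk(-.0225,-1,.109,YR,1)])
```

```text
{'clock': 73.55, 'tool_pos': [0.601, -0.206, 0.266], 'ee_rot': [3.142, -0.0, -0.258], 'qpos': [-0.517, 0.292, 1.417, 0.0, 1.432, 1.311], 'contact_force': [-0.022, 0.715, -0.472], 'gripper_width': 0.088, 'grip_force': 0.0}
50.37222660511552 1460.0 [156.58424658 164.98630137 129.67739726] [ 0.62360365 -0.21201676 -0.262     ] [0.]
[0.004, -0.001, 0.22, -0.001, 1.0] 
[0.004, -0.001, 0.523, -0.001, 1.0]
```

Run:
```python
from h import *
A=O-.105*EY
im=vision.capture("scene"); 
for i in range(3):
    if i: im=vision.capture("scene")
    b=region("scene","case_a",(*(A-.01*EX),.1))
    if b and b[0]<15: print(b[0],b[1].sum(),im[b[1]>0].mean(0),*fit([(cam("scene"),b[1])],[CASE],planar(0),[*A,YR],[.01,.01,.05])); break
s=sil(cam("scene"),[CASE],planar(0)([*A,YR])); print("pred region colour mean/std",im[s>.9].mean(0),im[s>.9].std(0))
```

```text
1.2034157928041411 1488.0 [170.07930108 155.03293011 121.34005376] [ 0.62312623 -0.21058291 -0.23667947] [0.954]
pred region colour mean/std [171.0407754  156.26470588 122.83823529] [18.53311303 24.38726623 36.45043566]
```

Seated, lid out. Side grasp and carry to the laying spot.

Request:
apply_moves(motion=[0.004,0,0.2,0,1,0.004,0,0.35,0,1,0.004,0,0.48,0,1,0.004,0,0.525,0,1,0.004,0,0.525,0,1,0.004,0,0.525,0,0,0.004,0,0.525,0,0,0.004,0,0.525,0,0,0.004,0,0.525,0,0,0.004,0,0.525,0,0])

```text
clock: 75.1
tool_pos: [0.6024, -0.2067, 0.1101]
ee_rot: [3.141, -0.002, -0.263]
contact_force: [-0.8, 1.3, 6.1]
gripper_width: 0.064
grip_force: 30.0
```

Request:
apply_moves(motion=[0,0,-0.1,0,0,0,0,-0.25,0,0,0,0,-0.42,0,0,0,0,-0.48,0,0,0,0,-0.48,0,0])

```text
clock: 75.72
tool_pos: [0.6018, -0.2066, 0.2528]
ee_rot: [3.141, -0.001, -0.263]
contact_force: [-1.8, -0.2, -2.8]
gripper_width: 0.0641
grip_force: 30.0
```

Run:
```python
from h import *
o=st(); held(o["tool_pos"],EX,(1.13,.096),"case_a",("scene",))
rel([(.41,.05,.25,.08,0)])
rel([(.41,.15,.25,.08,0),(.41,.15,.083,.08,0)],(.41,.05,.25,.08,0))
rel([(.41,.15,.25,.08,0),(.41,.15,.083,.08,0)])
```

```text
{'clock': 75.725, 'tool_pos': [0.602, -0.207, 0.253], 'ee_rot': [3.141, -0.001, -0.263], 'qpos': [-0.517, 0.303, 1.429, -0.0, 1.407, 1.316], 'contact_force': [-1.805, -0.214, -2.795], 'gripper_width': 0.064, 'grip_force': 29.955}
scene 7.929172148764047 1805.0 [1.17926758 0.09859277] [0.96]
[-0.834, -0.659, 0.003, -0.109, 0.0] 
[0.027, -0.332, -0.0, -0.0, 0.0] 
[0.027, -0.332, 0.557, -0.0, 0.0] 
[-0.921, -0.981, 0.003, -0.109, 0.0] 
[-0.918, -0.98, 0.56, -0.109, 0.0]
```

Request:
apply_moves(motion=[-0.18,-0.19,0,0,0,-0.36,-0.38,0,-0.05,0,-0.54,-0.57,0,-0.109,0,-0.72,-0.76,0,-0.109,0,-0.92,-0.98,0,-0.109,0,-0.92,-0.98,0,-0.109,0,-0.92,-0.98,0.1,-0.109,0,-0.92,-0.98,0.3,-0.109,0,-0.92,-0.98,0.45,-0.109,0,-0.92,-0.98,0.54,-0.109,0,-0.92,-0.98,0.56,-0.109,0,-0.92,-0.98,0.56,-0.109,0])

```text
clock: 77.38
tool_pos: [0.4109, 0.149, 0.0841]
ee_rot: [-3.142, 0.002, 0.08]
contact_force: [-0.1, -0.3, -1.2]
gripper_width: 0.0638
grip_force: 30.0
```

Request:
apply_moves(motion=[0,0,0.008,0,0,0,0,0.015,0,0,0,0,0.015,0,0])

```text
clock: 77.75
tool_pos: [0.4116, 0.1491, 0.0804]
ee_rot: [3.142, -0.001, 0.08]
contact_force: [0.2, 0.7, -2.0]
gripper_width: 0.0639
grip_force: 30.0
```

Request:
apply_moves(motion=[-0.02,0,0.014,0,0,-0.054,0,0.024,0,0,-0.08,0,0.037,0,0,-0.104,0,0.05,0,0,-0.104,0,0.05,0,0])

```text
clock: 78.38
tool_pos: [0.382, 0.1469, 0.0666]
ee_rot: [-3.141, -0.005, 0.08]
contact_force: [-1.1, 0.9, 8.0]
gripper_width: 0.0635
grip_force: 30.0
```

Run:
```python
from h import *
o=st(); held(o["tool_pos"],EW,(.8,.096),"case_a",("wrist",))
```

```text
{'clock': 78.375, 'tool_pos': [0.382, 0.147, 0.067], 'ee_rot': [-3.141, -0.005, 0.08], 'qpos': [0.075, 0.059, 2.144, 0.0, 0.935, 1.566], 'contact_force': [-1.058, 0.909, 8.049], 'gripper_width': 0.064, 'grip_force': 29.996}
wrist 29.8629622857502 26306.0 [0.82276081 0.09756657] [0.821]
```

Identical to case b; same continuation.

Request:
apply_moves(motion=[-0.023,0,0.018,0,0,-0.045,0,0.037,0,0,-0.065,0,0.058,0,0,-0.083,0,0.08,0,0,-0.098,0,0.103,0,0,-0.113,0,0.128,0,0,-0.113,0,0.128,0,0])

```text
clock: 79.4
tool_pos: [0.3459, 0.1438, 0.0261]
ee_rot: [3.141, 0.001, 0.08]
contact_force: [-0.7, -0.7, 0.6]
gripper_width: 0.0635
grip_force: 30.0
```

Request:
apply_moves(motion=[-0.01,0,0.025,0,0,-0.018,0,0.045,0,0,-0.026,0,0.066,0,0,-0.026,0,0.07,0,0,-0.026,0,0.07,0,0])

```text
clock: 80.03
tool_pos: [0.3382, 0.1432, 0.0054]
ee_rot: [3.142, 0.001, 0.08]
contact_force: [0.8, 0.5, 0.8]
gripper_width: 0.064
grip_force: 30.0
```

Request:
apply_moves(motion=[0,0,0,0,0.8,0,0,0,0,0.86,0,0,0,0,0.88,0,0,-0.02,0,1,0,0,-0.02,0,1])

```text
clock: 80.65
tool_pos: [0.3391, 0.1434, 0.0121]
ee_rot: [-3.142, -0.001, 0.08]
contact_force: [0.3, 0.3, 0.4]
gripper_width: 0.088
grip_force: 0.0
```

Run:
```python
from h import *
o=st(); endpt("case_a",EW,.04,(.375,.147,.03))
```

```text
{'clock': 80.65, 'tool_pos': [0.339, 0.143, 0.012], 'ee_rot': [-3.142, -0.001, 0.08], 'qpos': [0.074, 0.107, 2.253, 0.0, 0.78, 1.565], 'contact_force': [0.277, 0.257, 0.447], 'gripper_width': 0.088, 'grip_force': 0.0}
11.22034238249837 35203
v0 61 width 0.0627 end from TCP along, across 0.0911 0.001
```

Request:
apply_moves(motion=[0.04,0,0,0,1,0.087,0.003,0,0,1,0.087,0.003,0.01,0,1,0.087,0.003,0.01,0,0,0.087,0.003,0.01,0,0,0.087,0.003,0.01,0,0,0.087,0.003,0.01,0,0,0.087,0.003,-0.1,0,0,0.087,0.003,-0.3,0,0,0.087,0.003,-0.5,0,0,0.087,0.003,-0.64,0,0,0.087,0.003,-0.64,0,0])

```text
clock: 82.3
tool_pos: [0.3669, 0.1447, 0.2068]
ee_rot: [3.142, -0.007, 0.08]
contact_force: [0.2, 0.4, -3.0]
gripper_width: 0.0634
grip_force: 30.0
```

Run:
```python
from h import *
o=st(); p=o["tool_pos"]; endpt("case_a",EW,p[2]+.031,(p[0]+.02,p[1],p[2]+.02))
rel([(.579,.1734,.2,.08,0),(.579,.1734,.142,.08,0)])
```

```text
{'clock': 82.3, 'tool_pos': [0.367, 0.145, 0.207], 'ee_rot': [3.142, -0.007, 0.08], 'qpos': [0.072, -0.225, 2.071, -0.0, 1.288, 1.563], 'contact_force': [0.234, 0.396, -3.037], 'gripper_width': 0.063, 'grip_force': 30.0}
6.373256951134154 26557
v0 124 width 0.0598 end from TCP along, across 0.0647 0.0009
[0.724, -0.039, 0.004, -0.0, 0.0] 
[0.724, -0.039, 0.198, -0.0, 0.0]
```

Request:
apply_moves(motion=[0.2,-0.01,0,0,0,0.4,-0.02,0,0,0,0.6,-0.03,0,0,0,0.721,-0.039,0,0,0,0.721,-0.039,0,0,0,0.721,-0.039,0.05,0,0,0.721,-0.039,0.1,0,0,0.721,-0.039,0.12,0,0,0.721,-0.039,0.12,0,0])

```text
clock: 83.58
tool_pos: [0.5786, 0.1734, 0.167]
ee_rot: [-3.142, 0.001, 0.08]
contact_force: [1.1, -0.6, -0.9]
gripper_width: 0.0635
grip_force: 30.0
```

Request:
apply_moves(motion=[0,0,0.04,0,0,0,0,0.07,0,0,0,0,0.085,0,0,0,0,0.089,0,0,0,0,0.089,0,0])

```text
clock: 84.2
tool_pos: [0.5796, 0.1734, 0.141]
ee_rot: [-3.142, -0.0, 0.08]
contact_force: [0.2, 0.3, -1.6]
gripper_width: 0.0639
grip_force: 30.0
```

Run:
```python
from h import *
o=st(); p=o["tool_pos"]; endpt("case_a",EW,p[2]+.031,(p[0]+.02,p[1],p[2]+.02))
```

```text
{'clock': 84.2, 'tool_pos': [0.58, 0.173, 0.141], 'ee_rot': [-3.142, -0.0, 0.08], 'qpos': [0.095, 0.347, 1.61, 0.0, 1.184, 1.586], 'contact_force': [0.216, 0.31, -1.61], 'gripper_width': 0.064, 'grip_force': 30.0}
8.019318156541022 26605
v0 124 width 0.0623 end from TCP along, across 0.0679 0.0012
```

Request:
apply_moves(motion=[0,0,0,0,0.8,0,0,0,0,0.9,0,0,0,0,0.95,0,0,0,0,0.95,0,0,-0.12,0,0.95,0,0,-0.24,0,0.5,0,0,-0.24,0,0,0,0,-0.24,0,0,0,0,-0.24,0,0,0,0,-0.24,0,0,0,0,-0.24,0,0,0,0,-0.24,0,0])

```text
clock: 85.85
tool_pos: [0.5794, 0.1734, 0.2127]
ee_rot: [3.142, 0.0, 0.08]
contact_force: [0.6, 0.6, -0.7]
gripper_width: 0.0159
grip_force: 0.0
```

Request:
apply_moves(motion=[0,0,0,0,0,0,0,0.08,0,0,0,0,0.12,0,0,0,0,0.15,0,0,0,0,0.18,0,0,0,0,0.2,0,0,0,0,0.22,0,0,0,0,0.235,0,0,0,0,0.24,0,0,0,0,0.24,0,0,0,0,0.24,0,0])

```text
clock: 87.22
tool_pos: [0.5796, 0.1735, 0.1409]
ee_rot: [-3.142, -0.001, 0.08]
contact_force: [-1.8, -0.6, 1.9]
gripper_width: -0.0001
grip_force: 0.9
```

Pressed to about 9 mm below the rim. Retreat sideways to check the pile and the cover.

Request:
apply_moves(motion=[0,0,-0.2,0,0,0,0,-0.45,0,0,-0.2,0,-0.45,0,0,-0.4,0.05,-0.45,0,0,-0.5,0.1,-0.45,0,0,-0.5,0.1,-0.45,0,0,-0.5,0.1,-0.45,0,0,-0.5,0.1,-0.45,0,0])

```text
clock: 88.22
tool_pos: [0.4332, 0.1318, 0.2759]
ee_rot: [-3.141, -0.0, 0.08]
contact_force: [-0.5, 0.8, -1.4]
gripper_width: 0.0004
grip_force: 0.0
```

Run:
```python
from h import *
st(); n="wrist"; w=vision.capture(n); s=vision.capture("scene"); t=vision.capture("top")
for n,im in (("scene",s),("top",t),("wrist",w)):
    b=region(n,"cover",(.466,.379,.01))
    if b: print("cover",n,b[0],b[1].sum(),*fit([(cam(n),b[1])],COVER,planar(.008),[.466,.379,.13],[.01,.01,.05]))
    print([(q,np.round(d["position"],3).tolist(),round(d["confidence"],2)) for q in ("case_a","scent","shoe_brush","polish") for d in vision.find_in(n,q)[:4]])
c=np.zeros((600,800,3),np.uint8); c[:375,:600]=cv2.resize(w,(600,375)); c[375:600,:360]=cv2.resize(s[120:270,260:500],(360,225)); c[375:600,370:745]=cv2.resize(t[180:345,140:415],(375,225))
cv2.imwrite("pics/fin.png",c[:,:,::-1])
```

```text
{'clock': 88.225, 'tool_pos': [0.433, 0.132, 0.276], 'ee_rot': [-3.141, -0.0, 0.08], 'qpos': [0.032, -0.135, 1.854, 0.0, 1.423, 1.523], 'contact_force': [-0.527, 0.784, -1.4], 'gripper_width': 0.0, 'grip_force': 0.0}
cover scene 5.246089053755253 439.0 [0.46631015 0.38229289 0.05447719] [0.656]
[('case_a', [0.58, 0.162, 0.14], 0.95), ('case_a', [0.459, -0.044, 0.05], 0.81), ('case_a', [0.808, -0.303, 0.029], 0.74), ('scent', [0.791, 0.087, 0.056], 0.78), ('shoe_brush', [0.801, -0.132, 0.037], 0.59), ('polish', [0.702, 0.343, 0.03], 0.97)]
[('case_a', [0.601, 0.172, 0.146], 0.79), ('case_a', [0.417, -0.036, 0.057], 0.75), ('case_a', [0.79, -0.3, 0.032], 0.66), ('scent', [0.764, 0.094, 0.075], 0.75), ('shoe_brush', [0.775, -0.129, 0.037], 0.56), ('polish', [0.685, 0.349, 0.03], 0.9)]
cover wrist 4.325298457406432 7343.0 [0.46581639 0.37928527 0.12954398] [0.97]
[('case_a', [0.431, -0.03, 0.058], 0.94), ('case_a', [0.557, 0.17, 0.145], 0.86), ('case_a', [0.513, 0.173, 0.086], 0.66), ('shoe_brush', [0.619, -0.118, 0.011], 0.16)]
```

View pics/fin.png

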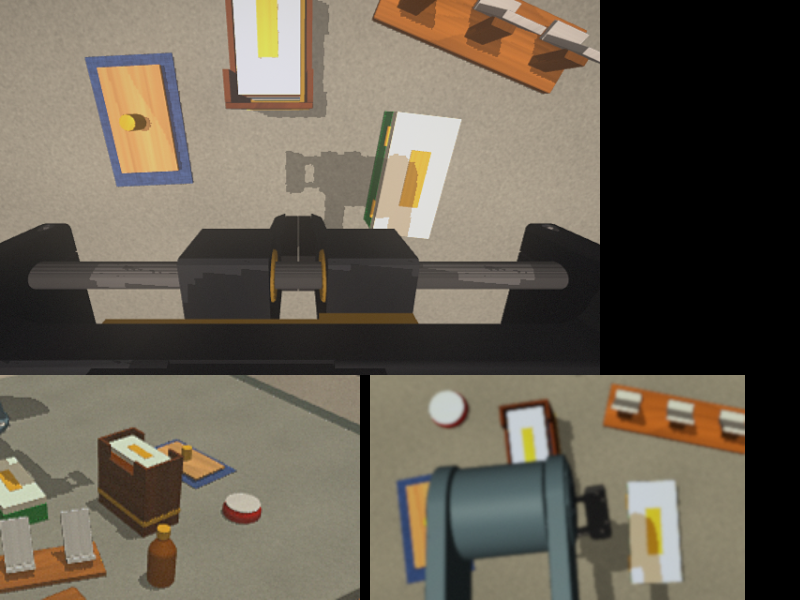

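The final picture shows the white lid lying shut inside the well below the rim. The cover is in the middle of the mat, knob up (left, around pixel 130,120), and the rack bays are empty. The bottle, brush and tin have not moved.

```bash
python3 -c "
from plant import arm; print(arm.close_job())"
```

```text
the job is handed in; nothing more can be done
None
```

The job is handed in: all three cases are stacked flat, shut and lid up in the well, pressed about 9 mm below the rim, with the cover flat, knob up, in the middle of the mat and the bottle, brush and tin undisturbed.

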